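# Clear the stray bottle and shut the vacuum cock left open

## Task

One of the two vacuum cocks under the glass shelf has been left open (its lever lies along the hose nozzle) and a reagent bottle has been parked in front of it. Stand that bottle gently back in the spill tray with the others, upright, then turn the lever fully across the nozzle so that the cock is shut. Leave the other cock shut and the rest of the bench undisturbed, and do not knock the glass shelf.

Things in the scene. Friction and masses are not known exactly. Their poses are not given: they have to be found in the camera images.
- rack: Fixed rack: clear glass shelf 200 mm deep (x), 600 mm long (y), underside 245 mm, top 253 mm up, on 30 mm uprights 400 mm tall at x = +65, y = +-285 mm. Origin on the bench under the shelf's centre, x away from the robot, yaw up to 7 degrees. Its front edge (x = -100 mm) juts 40 mm over the spindles: an upright tool does not fit there; come from the front, tilted, square to the pod's face.
- cock_a: The open cock (left or right one), fixed: grey wedge pod 110 mm deep (x), 100 mm wide (y), 30 mm high in front, 122 mm at the back. Origin on the bench under its centre, x away from the robot, y left, yaw as the rack. Face slopes 40 degrees from level, down to the front (-x). On it: steel valve, radius 16 mm, 33 mm proud; bare nozzle down the slope, radius 9 mm, 55 mm long, axis 17 mm proud.
- lever_a_hinge (a point): Point on the open cock's spindle axis at mid-thickness of the lever bar, 44 mm out from the face: x = -28, y = 0, z = +110 mm in cock_a. The spindle is square to the face: it leans 40 degrees from vertical towards the front. Axes as cock_a's.
- lever_a_tip (a point): Outer end of the open cock's lever, at mid-height of the bar, 67 mm from the spindle axis (turns with the lever).
- lever_a (a joint): Lever angle of the open cock. 0 = open, straight down the slope over the nozzle; 1.571 = shut, pointing left (+y of cock_a); stops at both ends; starts at about 0. Black bar 14 mm wide, 12 mm thick, on a hub of radius 14 mm; 12 mm free between bar and nozzle. Stiff, stays where it is left between; only the last 15 degrees or so click home. About 6 N at 45 mm from the spindle moves it.
- cock_b: The other vacuum cock, same pod, shut: leave it alone. Origin and axes as for cock_a; 200 to 245 mm beside it, on either side.
- lever_b (a joint): Angle of the other cock's lever, as for lever_a; it starts shut (about 1.571) and must stay so.
- bottle: The stray bottle: white plastic, 0.18 to 0.35 kg, round, radius 30 mm up to 104 mm, shoulder, screw cap of radius 17 mm from 125 to 150 mm (top). Stands on the bench close in front of the open cock (axis 120 to 150 mm in front of lever_a_hinge). Origin at the centre of its underside, z up.
- tray: Grey plastic spill tray, fixed, 200 mm (x) by 220 mm (y) outside, 32 mm high, walls 4 mm, floor top 4 mm above the bench. Origin on the bench under its centre; yaw up to 11 degrees. The half towards the robot (-x) is empty; two bottles stand in the far half.
- tray_free (a point): The middle of the tray's empty half, at floor height: in the tray's frame x = -45 mm, y = 0. Axes as the tray's.
- amber_bottle: Bystander in the tray's far half: amber bottle, radius 28 mm, 130 mm tall, at about tray x = +50, y = +55 mm. Origin at the centre of its underside.
- jar: Bystander in the tray's far half: white wide-mouthed jar, radius 31 mm, 90 mm tall, at about tray x = +50, y = -55 mm. Origin at the centre of its underside.
- tip_box: Bystander: pipette-tip box 87 x 124 mm (x, y), 70 mm high, on the bench at the left. Origin at the centre of its underside.
- tube_rack: Bystander: white rack with small tubes, 50 x 150 mm (x, y), 75 mm high, on the bench at the left. Origin at the centre of its underside.
Mind the look-alikes: they are no part of the job. Leave any purple look-alike of the cock_a alone.

How it is judged:
By the outcome, as a careful person would: the job done as asked, in the order asked, and still so for the second after the job is handed in, with the robot touching nothing.
It also fails if it takes over 53 s, if anything falls off the work surface, if the arm or the gripper's body presses on something with over 40 N, if the wrist force passes 120 N, or if a joint passes its speed limit or range.

## Robot

A 7-joint arm with a two-finger parallel gripper is mounted at the origin on the work surface. World frame = base frame: x ahead of the robot, y to its left, z up, the work surface at z = 0. Lengths are in m, angles in rad, forces in N, time in s.
With the tool pointing down it reaches from about 0.4 to 0.875 m from the base axis. Payload 19.3 kg.
Tool frame: the origin (TCP) lies midway between the tips of the shut fingers; the grasp point (between the pads) lies bot.grip_point_offset behind it (bot.grip_point_offset is the distance from the TCP to the grasp point, in m); z points along the fingers, y is the direction in which the jaws open and shut (so a half turn about z gives the same grasp; the last joint's range is limited). The gripper opens to 85 mm and grips with 20 to 120 N. Pads are 22 mm wide; open, the fingers measure 114 mm over their backs; the gripper's body (76 mm by 85 mm) begins 54 mm behind the grasp point. The pads swing forward as they close: fully open they stand 13 mm farther back than shut.
Start: joints at [1.223, 0.521, -0.036, 1.599, 0.021, 1.021, -0.113], TCP at [0.171, -0.601, 0.231] pointing down, gripper open.
Joint ranges: [-2.91, 2.91], [-0.3, 2.13], [-1.5, 1.42], [0.17, 2.43], [-1.26, 4.41], [0.16, 1.93], [-2.52, 2.52]. Speed limits (rad/s): [1.89, 1.89, 2.39, 2.39, 3.01, 3.01, 3.01].

## Interface

Orientations are given as [roll, pitch, yaw] about the fixed x, y, z axes, in that order (R = Rz(yaw) Ry(pitch) Rx(roll)).
In Python, from workcell import bot gives the robot as it stands.
- The arm moves only by the tool servo_tool, never from a script. Its argument "rows" is a list that holds one entry, the list of rows, each a list of 6 numbers: the shift along the tool's x, y, z in cm, then the turn, a rotation vector about the tool's x, y, z in degrees. A call has 1 to 5 rows; each row shifts and turns the commanded pose from where the row before left it, along the tool's axes as they then stand; what a row does not reach is not made up. A row lasts 1/8 s, in which the tool goes at most 62.5 mm and 10.7 degrees, less where a joint would pass 70% of its speed; a pose out of reach is approached as far as the arm can. A call is refused whole if a number of a shift passes 6.25 or a number of a turn 10.7, either way. A call with a gripper value outside its range is refused whole. "grip" is the opening, from -1 (shut) to 1 (fully open), so that 0 is half open, set as the call begins (left out, the last holds). The fingers move at their own pace and stop on an object; "squeeze" is the grip in N (left out, the last holds). Time passes only in rows, so rows that do not move let the fingers close. It gives the time, the measured TCP pose, the force and the opening at its end, in the units of the state.
- bot.observe(): the state, without advancing time (a new reading comes with each control period).
- bot.grab_frame(name): name is "scene" or "side" or "wrist"; returns a dict with "image" (480x640x3 uint8, red, green, blue), "K" (3x3 intrinsics, pixels), "dist" ([k1, k2, p1, p2, k3] as OpenCV has them; the pictures are not rectified), "R" (3x3) and "t" (3): a world point X has camera coordinates R X + t; the wrist camera has in their place "mount" (4x4, takes a point from camera to tool coordinates, whose origin is the TCP and whose axes are the flange's). Camera axes: x right, y down, z forward; pixel columns grow to the right and rows downward; lengths in m; the calibration is good to about 2 mm. A picture is of the moment at which its call begins: read the wrist's pose just before it. There is no depth.
- bot.job_done(): hands the job in, once; it reports no verdict.
The state is a dict: "clock": time; "qpos": joint angles; "qd": joint speeds; "joint_efforts": joint torques, N m; "position": TCP position; "tool_rot": TCP orientation; "force": force on the tool from outside, world axes, zero at the start; "moment": the same for the moment, N m; "grip_width": finger opening in m.
Only numpy, scipy, OpenCV 4.12 (cv2) and the standard library are available. Lean on these libraries where they do the work, as an engineer would, in place of code of your own. Each camera call takes 0.05 s, during which the arm holds its last target.

## Working session

There is one attempt and no reset: what is moved stays moved. The work goes in short steps, Python scripts to look and compute and a tool call to move; the robot and the scene stay as the last step left them, time stands still between calls to the robot, and variables do not carry over. Pictures are saved under pics/ and viewed, and the job is handed in when it is done.

Besides the shell and the picture viewer there is one more tool, called after "Call:" as name(argument=value, ...), one argument or row to a line, values as JSON. servo_tool: Moves the arm, as the interface text tells. Its arguments: {"type":"object","properties":{"rows":{"type":"array"},"grip":{"type":"number"},"squeeze":{"type":"number"}},"required":["rows"]}

```bash
ls; mkdir -p pics; python3 - <<'E'
from workcell import bot
import cv2
print(bot.observe()); print(bot.grip_point_offset)
for n in ["scene","side","wrist"]:
    f=bot.grab_frame(n); cv2.imwrite(f"pics/{n}0.png",f["image"][:,:,::-1])
    print(n,f["K"],f["dist"],f.get("R"),f.get("t"),f.get("mount"))
E
```

```text
pics
{'clock': 0.0, 'qpos': array([ 1.22278211,  0.52203766, -0.03632429,  1.59999552,  0.0211532 ,
        1.02108479, -0.11281088]), 'qd': array([ 0.00205421,  0.00020106,  0.00092495,  0.00106202, -0.00102568,
        0.0011008 , -0.00110657]), 'joint_efforts': array([ 1.57952130e-03, -9.27113342e+01,  1.98108561e+00, -3.69935560e+01,
        1.79339165e-02,  8.21678579e-03, -6.06264121e-05]), 'position': array([ 0.17129356, -0.60072286,  0.23071548]), 'tool_rot': array([-3.14045079e+00,  4.26283296e-05,  2.77765995e-01]), 'force': array([ 0.00317054,  0.90987953, -0.74509736]), 'moment': array([ 0.01282166, -0.01659973,  0.02169987]), 'grip_width': 0.08551898685757385}
0.0187
scene [[559.41655468   0.         322.38712555]
 [  0.         559.41655468 241.23023449]
 [  0.           0.           1.        ]] [-0.16607396  0.          0.          0.          0.        ] [[ 9.92242761e-01  1.24315304e-01 -9.18261411e-05]
 [ 1.17789834e-01 -9.40394322e-01 -3.19036163e-01]
 [-3.97474304e-02  3.16550507e-01 -9.47742538e-01]] [-0.53869534  0.01440576  1.29468107] None
side [[476.13613061   0.         325.80026835]
 [  0.         476.13613061 231.64163461]
 [  0.           0.           1.        ]] [0.03338243 0.         0.         0.         0.        ] [[-0.94750341 -0.31946603 -0.01336966]
 [-0.16069805  0.51192956 -0.8438627 ]
 [ 0.27642979 -0.79741431 -0.53639257]] [0.51603317 0.12794218 0.92870078] None
wrist [[334.96579066   0.         319.76550212]
 [  0.         334.96579066 235.78929428]
 [  0.           0.           1.        ]] [-0.00060956  0.          0.          0.          0.        ] None None [[-1.30764140e-03 -9.53925762e-01 -3.00039882e-01  7.69887634e-02]
 [ 9.99998989e-01 -1.07957975e-03 -9.25880731e-04 -4.17870891e-04]
 [ 5.59304501e-04 -3.00040789e-01  9.53926209e-01 -1.43253963e-01]
 [ 0.00000000e+00  0.00000000e+00  0.00000000e+00  1.00000000e+00]]
```

View pics/scene0.png

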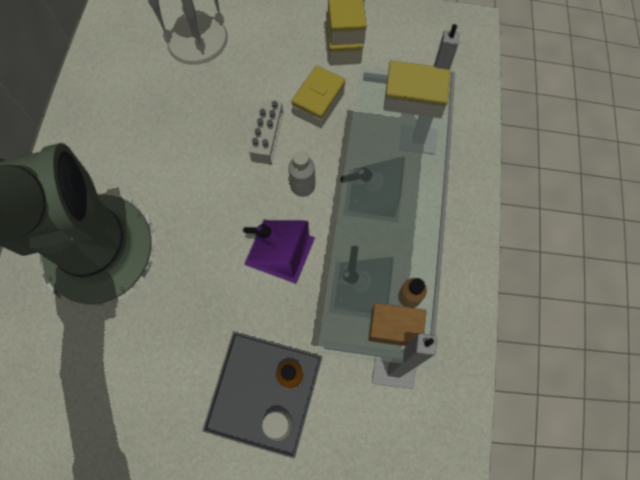

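View pics/side0.png

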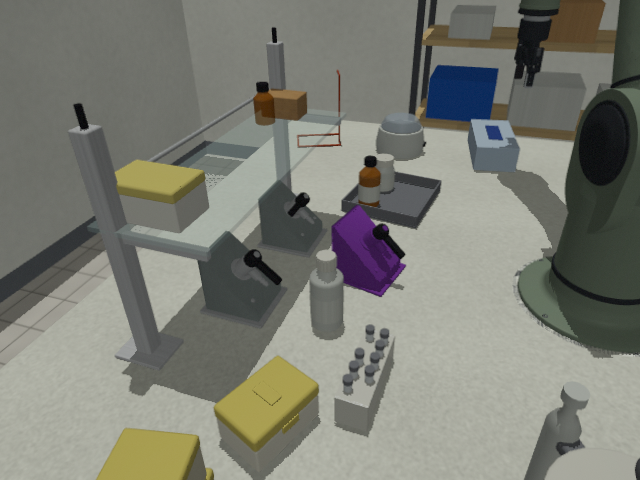

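View pics/wrist0.png

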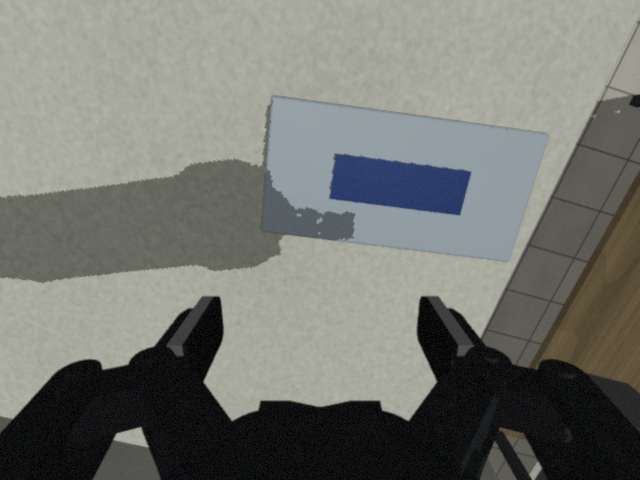

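```bash
cat > h.py <<'E'
from workcell import bot
import numpy as np, cv2
from scipy.spatial.transform import Rotation as Ro
import pickle,os
def cam(n):
    p=f'cam_{n}.pkl'
    if os.path.exists(p): return pickle.load(open(p,'rb'))
    f=bot.grab_frame(n); pickle.dump(f,open(p,'wb')); return f
def proj(f,X):
    X=np.atleast_2d(X).astype(float)
    r,_=cv2.Rodrigues(f["R"]); return cv2.projectPoints(X,r,np.array(f["t"],float),f["K"],f["dist"])[0][:,0]
def ray(f,uv):
    p=cv2.undistortPoints(np.array([[uv]],float),f["K"],f["dist"])[0,0]
    d=f["R"].T@np.array([p[0],p[1],1]); c=-f["R"].T@f["t"]; return c,d/np.linalg.norm(d)
def back(f,uv,z):
    c,d=ray(f,uv); return c+d*(z-c[2])/d[2]
def tri(a,ua,b,ub):
    A=np.zeros((3,3));y=np.zeros(3);R=[]
    for f,u in((a,ua),(b,ub)):
        c,d=ray(f,u);P=np.eye(3)-np.outer(d,d);A+=P;y+=P@c;R.append((c,d,P))
    X=np.linalg.solve(A,y); return X,[np.linalg.norm(P@(X-c)) for c,d,P in R]
def wristcam():
    s=bot.observe(); f=dict(bot.grab_frame("wrist"))
    T=np.eye(4);T[:3,:3]=Ro.from_euler('xyz',s["tool_rot"]).as_matrix();T[:3,3]=s["position"]
    W=np.linalg.inv(T@f["mount"]); f["R"]=W[:3,:3];f["t"]=W[:3,3]; return f,s
def crop(f,name,x0,y0,x1,y1,k):
    im=f["image"][y0:y1,x0:x1,::-1]; im=cv2.resize(im,None,fx=k,fy=k,interpolation=cv2.INTER_CUBIC); cv2.imwrite(f'pics/{name}.png',im)
E
python3 - <<'E'
from h import *
s=cam("scene");d=cam("side")
crop(s,"c1",230,80,430,230,4); crop(s,"c2",190,310,340,470,3.7)
crop(d,"c3",180,200,380,350,4); crop(d,"c4",330,130,450,230,6)
E
```

```text
(no output)
```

View pics/c1.png

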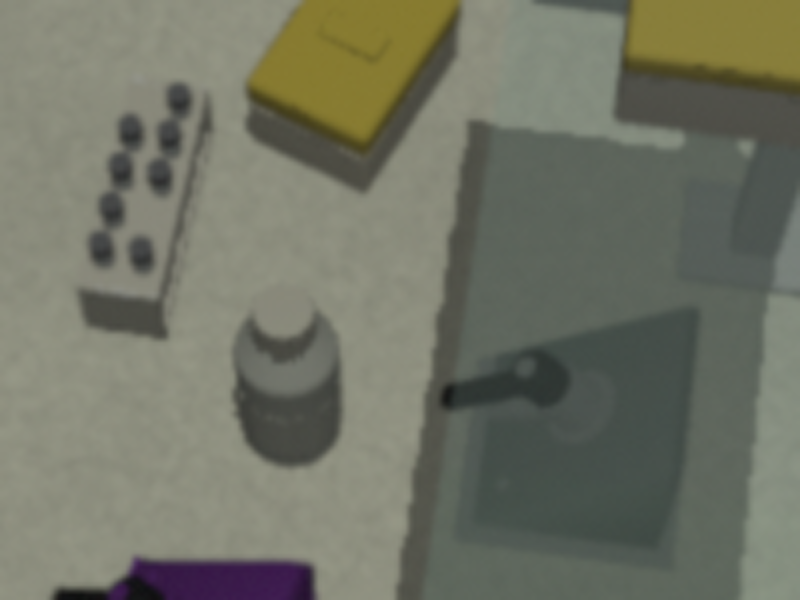

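View pics/c2.png

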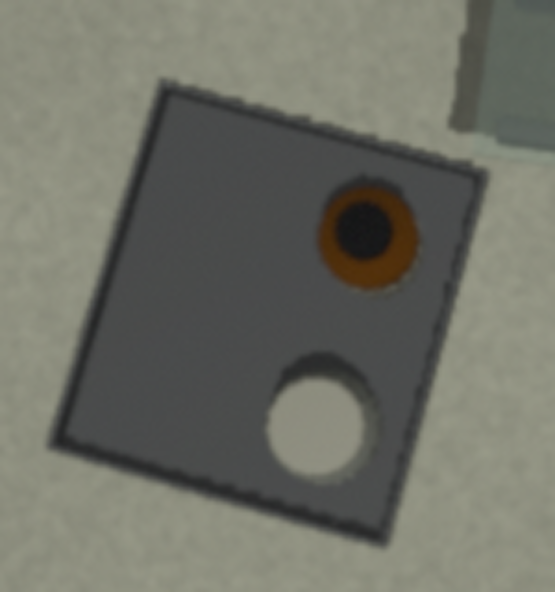

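View pics/c3.png

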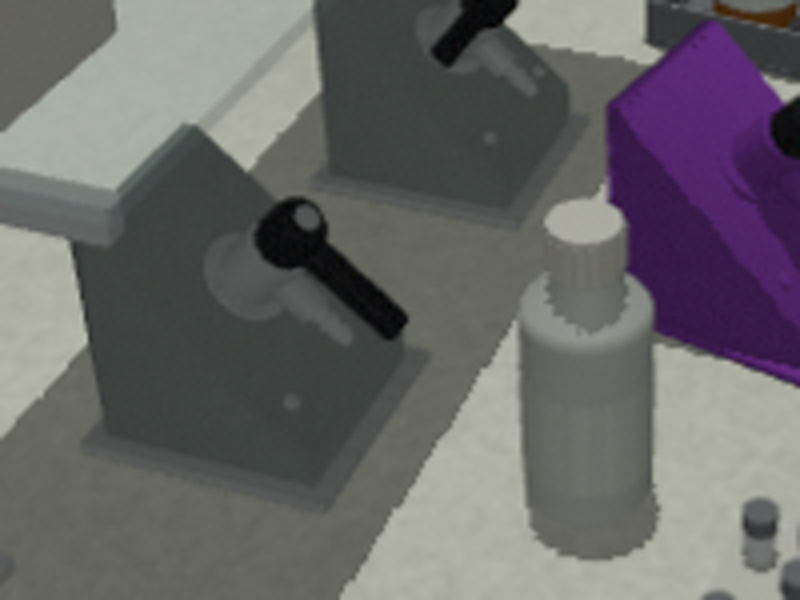

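View pics/c4.png

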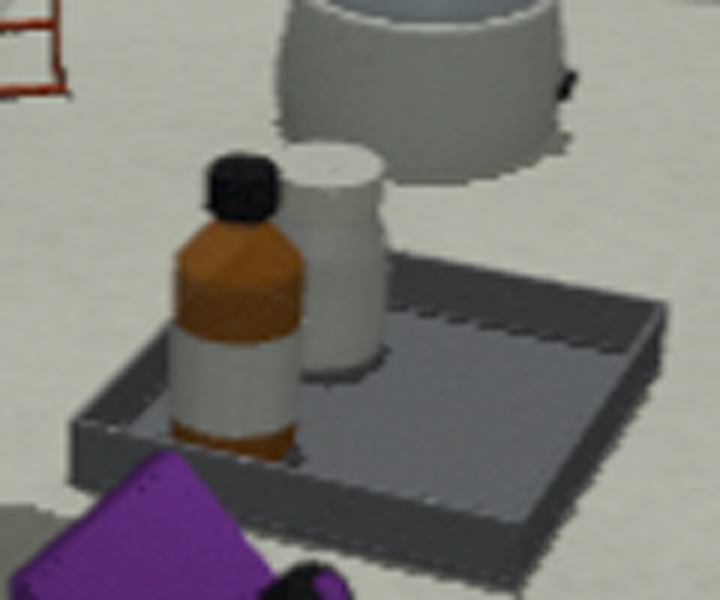

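```bash
python3 - <<'E'
from h import *
s=cam("scene");d=cam("side")
pr=lambda n,x:print(n,np.round(x,4))
pr('cap s',back(s,(301.2,158),.15)); pr('cap d',back(d,(326.2,255.5),.15)); X,e=tri(s,(301.2,158),d,(326.2,255.5)); pr('cap',X);print(e)
X,e=tri(s,(341.75,179.25),d,(278.3,280.5)); pr('tip',X);print(e)
X,e=tri(s,(230+545/4,80+378/4),d,(180+290/4,200+232/4)); pr('hub',X);print(e)
c=[back(s,(190+a/3.7,310+b/3.7),.032) for a,b in((162,83),(486,172),(385,544),(53,445))]
for i in c: pr('tray',i)
c=np.array(c);pr('L',[np.linalg.norm(c[i]-c[i-1]) for i in range(4)]); m=c.mean(0);ux=(c[1]+c[2]-c[0]-c[3]);yaw=np.arctan2(ux[1],ux[0]);print(m,yaw)
pr('free',m[:2]-.045*np.array([np.cos(yaw),np.sin(yaw)]))
for f,uv in((s,(348,112)),(s,(315,346)),(d,(210,248)),(d,(95,228))): pr('shelf',[back(f,uv,z)[:2] for z in(.245,.253)])
c=[back(d,(330+a/6,130+b/6),.032) for a,b in((72,425),(520,520),(665,305))]
for i in c: pr('tray d',i)
E
```

```text
cap s [0.47   0.2142 0.15  ]
cap d [0.4669 0.2222 0.15  ]
cap [0.4693 0.2163 0.1455]
[np.float64(0.00032277931997121617), np.float64(0.000322779319971154)]
tip [0.5622 0.2139 0.0676]
[np.float64(0.0015396259128297974), np.float64(0.0015396259128296168)]
hub [0.6135 0.213  0.107 ]
[np.float64(0.0007660933948297417), np.float64(0.0007660933948297392)]
tray [ 0.3697 -0.159   0.032 ]
tray [ 0.564 -0.186  0.032]
tray [ 0.5344 -0.3992  0.032 ]
tray [ 0.3415 -0.3716  0.032 ]
L [0.2145 0.1961 0.2153 0.1948]
[ 0.45239754 -0.27893852  0.032     ] -0.1399491281448438
free [ 0.4078 -0.2727]
shelf [[0.5602 0.2825]
 [0.5604 0.2775]]
shelf [[ 0.5542 -0.1945]
 [ 0.5544 -0.1956]]
shelf [[0.5807 0.3801]
 [0.5736 0.3901]]
shelf [[0.7683 0.3847]
 [0.7571 0.3946]]
tray d [ 0.5595 -0.1738  0.032 ]
tray d [ 0.3672 -0.1515  0.032 ]
tray d [ 0.3369 -0.36    0.032 ]
```

```bash
cat > ov.py <<'E'
from h import *
def cockpts(x,y,yaw):
    R=Ro.from_euler('z',yaw).as_matrix(); o=np.array([x,y,0])
    T=lambda p:o+np.array(p)@R.T
    b=[T((sx*.055,sy*.05,0)) for sx,sy in((-1,-1),(-1,1),(1,1),(1,-1))]
    t=[T((sx*.055,sy*.05,.03 if sx<0 else .122)) for sx,sy in((-1,-1),(-1,1),(1,1),(1,-1))]
    h=T((-.028,0,.11)); n=R@np.array([-np.sin(np.radians(40)),0,np.cos(np.radians(40))]); dn=R@np.array([-np.cos(np.radians(40)),0,-np.sin(np.radians(40))]); l=R@np.array([0,1,0])
    return b,t,h,n,dn,l
def draw(f,im,x,y,yaw,k,x0,y0,lev=0):
    b,t,h,n,dn,l=cockpts(x,y,yaw)
    P=lambda X:tuple(int(v) for v in ((proj(f,X)[0]-[x0,y0]+.5)*k))
    for i in range(4):
        for A,B in((b[i],b[i-1]),(t[i],t[i-1]),(b[i],t[i])): cv2.line(im,P(A),P(B),(0,0,255),1)
    d=np.cos(lev)*dn+np.sin(lev)*l; w=np.cross(n,d)*.007; a=n*.006
    e=h+.067*d
    for q in(a,-a): cv2.polylines(im,[np.array([P(h+q+w),P(e+q+w),P(e+q-w),P(h+q-w)])],True,(0,255,255),1)
    cir=lambda c,r:[P(c+r*(np.cos(u)*dn+np.sin(u)*l)) for u in np.linspace(0,6.28,30)]
    cv2.polylines(im,[np.array(cir(h-n*.044,.016))],True,(0,255,0),1)
    cv2.polylines(im,[np.array(cir(h+a,.014))],True,(255,255,0),1)
def go(f,name,pars,x0,y0,x1,y1,k,bot_=None):
    im=cv2.resize(f["image"][y0:y1,x0:x1,::-1],None,fx=k,fy=k,interpolation=cv2.INTER_CUBIC)
    for p in pars: draw(f,im,*p[:3],k,x0,y0,p[3])
    if bot_ is not None:
        for z,r in((0,.03),(.104,.03),(.15,.017)):
            q=[((proj(f,[bot_[0]+r*np.cos(u),bot_[1]+r*np.sin(u),z])[0]-[x0,y0]+.5)*k).astype(int) for u in np.linspace(0,6.28,40)]
            cv2.polylines(im,[np.array(q)],True,(255,0,255),1)
    cv2.imwrite(f'pics/{name}.png',im)
E
python3 - <<'E'
from ov import *
s=cam("scene");d=cam("side")
p=[(.6405,.215,-.02,0)]
go(s,"o1",p,270,120,430,240,5,(.469,.217)); go(d,"o2",p,180,220,360,350,4.4,(.469,.217))
print(-s["R"].T@s["t"],-d["R"].T@d["t"])
E
```

```text
[ 0.58427994 -0.32931678  1.23157081] [0.25278269 0.83991697 0.61301302]
```

View pics/o1.png

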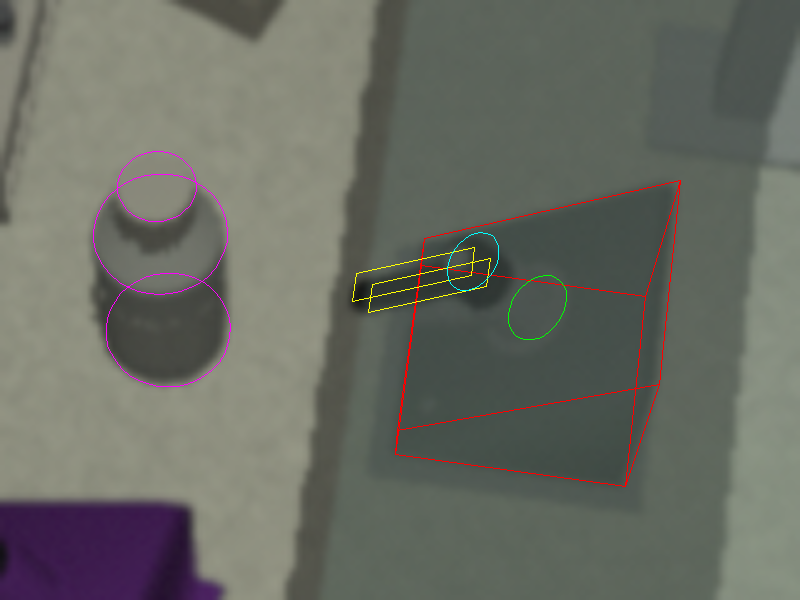

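View pics/o2.png

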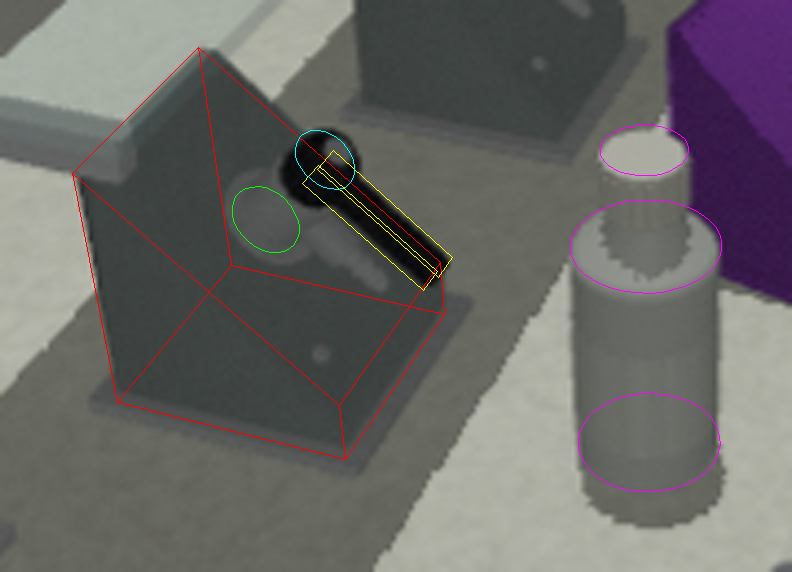

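```bash
python3 - <<'E'
from ov import *
s=cam("scene");d=cam("side")
for f in(s,d): f["image"]=np.clip(f["image"].astype(float)*1.7,0,255).astype(np.uint8)
p=[(.641,.211,-.035,0)]
go(s,"o3",p,330,140,430,230,8,(.469,.217)); go(d,"o4",p,190,220,310,330,6.6,(.469,.217))
E
```

```text
(no output)
```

View pics/o3.png

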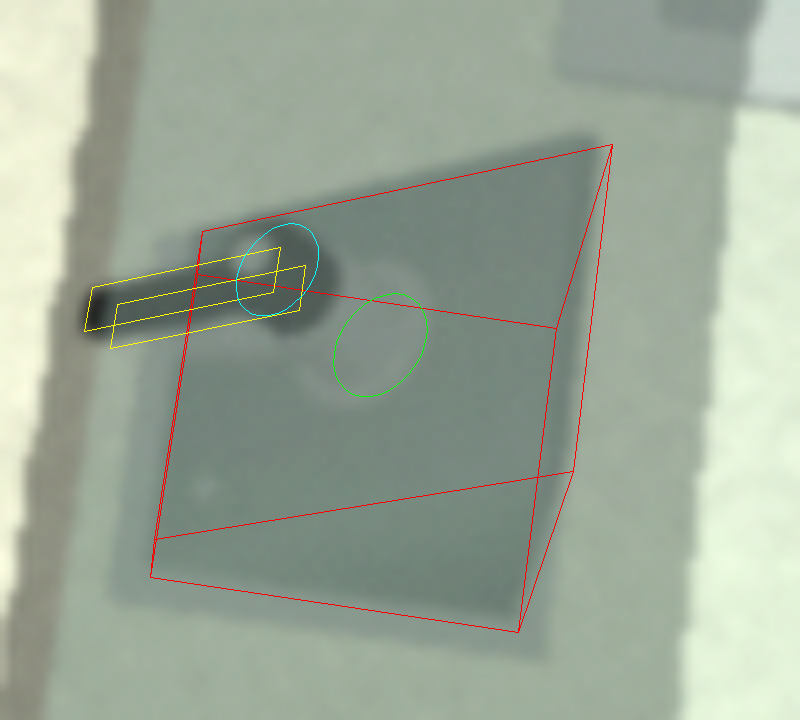

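View pics/o4.png

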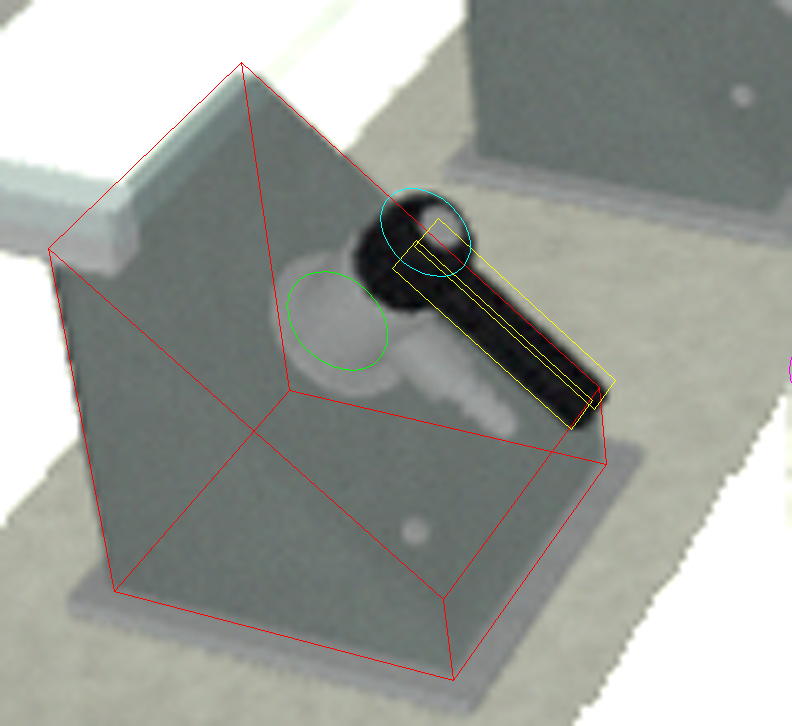

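```bash
python3 - <<'E'
from h import *
s=cam("scene");d=cam("side")
for n,uv,z in(("purpTL",(265,220),.122),("purpTR",(308,221),.122),("purp lever",(247,230),.07),("rack near R corner",(271,154),.075),("rack near L",(251,152),.075),("tube",(265.5,143),.09),("tipbox",(320,117),.07),("tipbox2",(293,103),.07),("boxR",(344.5,76),.07),("amber",(288,372),.13)): print(n,back(s,uv,z).round(3))
E
```

```text
purpTL [0.411 0.073 0.122]
purpTR [0.502 0.082 0.122]
purp lever [0.367 0.064 0.07 ]
rack near R corner [0.391 0.254 0.075]
rack near L [0.344 0.253 0.075]
tube [0.377 0.273 0.09 ]
tipbox [0.491 0.369 0.07 ]
tipbox2 [0.421 0.4   0.07 ]
boxR [0.536 0.494 0.07 ]
amber [ 0.505 -0.236  0.13 ]
```

```bash
cat > plan.py <<'E'
from h import *
def plan(wps,src=None):
    s=bot.observe() if src is None else None
    p=np.array(s["position"]) if src is None else np.array(src[0]); R=Ro.from_euler('xyz',s["tool_rot"] if src is None else src[1])
    for tp,te,n in wps:
        tp=np.array(tp);T=te if isinstance(te,Ro) else Ro.from_euler('xyz',te)
        p0=p.copy();R0=R;rv=(R0.inv()*T).as_rotvec()
        for i in range(1,n+1):
            pn=p0+(tp-p0)*i/n;Rn=R0*Ro.from_rotvec(rv*i/n)
            sh=R.inv().apply(pn-p)*100;tu=np.degrees((R.inv()*Rn).as_rotvec())
            print('[%s],'%','.join('%g'%round(v,2) for v in [*sh,*tu])); p=pn;R=Rn
        print('-- |v|/row mm',np.round(np.linalg.norm(tp-p0)/n*1000,1))
E
python3 - <<'E'
from plan import *
pi=np.pi
plan([((.25,-.50,.30),(pi,0,.4),3),((.40,-.30,.32),(pi,0,.9),5),((.50,-.03,.32),(pi,0,1.4),6),((.469,.217,.26),(pi,0,2.0),6)])
E
```

```text
[3.44,-2.52,-2.3,-0.01,0,-2.34],
[3.54,-2.37,-2.3,-0.01,0,-2.34],
[3.64,-2.23,-2.3,-0.01,0,-2.34],
-- |v|/row mm 48.5
[4.32,-2.52,-0.4,0,0,-5.73],
[4.55,-2.07,-0.4,0,0,-5.73],
[4.73,-1.61,-0.4,0,0,-5.73],
[4.87,-1.13,-0.4,0,0,-5.73],
[4.96,-0.63,-0.4,0,0,-5.73],
-- |v|/row mm 50.2
[4.56,-1.49,-0,0,0,-4.77],
[4.67,-1.11,-0,-0,0,-4.77],
[4.75,-0.71,-0,0,0,-4.77],
[4.79,-0.32,-0,0,0,-4.77],
[4.8,0.08,0,-0,0,-4.77],
[4.77,0.48,0,0,0,-4.77],
-- |v|/row mm 48.0
[3.97,-1.21,1,-0,0,-5.73],
[4.07,-0.81,1,0,0,-5.73],
[4.13,-0.4,1,0,0,-5.73],
[4.15,0.02,1,0,0,-5.73],
[4.13,0.43,1,-0,0,-5.73],
[4.06,0.84,1,-0,0,-5.73],
-- |v|/row mm 42.7
```

Call:
servo_tool(
  rows=[
    [[3.4, -2.5, -2.3, 0, 0, -2.3], [3.5, -2.4, -2.3, 0, 0, -2.3], [3.6, -2.2, -2.3, 0, 0, -2.3], [4.3, -2.5, -0.4, 0, 0, -5.7], [4.5, -2.1, -0.4, 0, 0, -5.7]],
  ],
  grip=1,
  squeeze=40,
)

```text
clock: 0.88
position: [0.3092, -0.4197, 0.3087]
tool_rot: [3.141, 0.0, 0.6]
force: [0.0, 0.3, 0.4]
grip_width: 0.0853
```

Call:
servo_tool(
  rows=[
    [[4.7, -1.6, -0.4, 0, 0, -5.7], [4.9, -1.1, -0.4, 0, 0, -5.7], [5.0, -0.6, -0.4, 0, 0, -5.7], [4.6, -1.5, 0, 0, 0, -4.8], [4.7, -1.1, 0, 0, 0, -4.8]],
  ],
)

```text
clock: 1.5
position: [0.434, -0.2097, 0.3204]
tool_rot: [3.141, 0.0, 1.066]
force: [0.2, -0.5, 0.6]
grip_width: 0.0856
```

Call:
servo_tool(
  rows=[
    [[4.7, -0.7, 0, 0, 0, -4.8], [4.8, -0.3, 0, 0, 0, -4.8], [4.8, 0, 0, 0, 0, -4.8], [4.8, 0.5, 0, 0, 0, -4.8], [4.0, -1.2, 1, 0, 0, -5.7]],
  ],
)

```text
clock: 2.12
position: [0.4963, 0.0121, 0.3104]
tool_rot: [3.141, -0.001, 1.501]
force: [-0.6, 0.7, -0.7]
grip_width: 0.0856
```

```bash
python3 - <<'E'
from plan import *
print(bot.observe()["qpos"].round(2))
plan([((.465,.217,.27),(np.pi,0,2.0),5)])
E
```

```text
[ 0.34  0.27 -0.6   1.81  0.17  1.11 -0.38]
[4.04,-0.91,0.81,0.01,-0.01,-5.72],
[4.11,-0.5,0.81,0.01,-0.01,-5.72],
[4.14,-0.09,0.81,0.01,-0.01,-5.72],
[4.13,0.32,0.81,0.01,-0.01,-5.72],
[4.08,0.73,0.81,0.01,-0.01,-5.72],
-- |v|/row mm 42.2
```

Call:
servo_tool(
  rows=[
    [[4.0, -0.9, 0.8, 0, 0, -5.7], [4.1, -0.5, 0.8, 0, 0, -5.7], [4.1, -0.1, 0.8, 0, 0, -5.7], [4.1, 0.3, 0.8, 0, 0, -5.7], [4.1, 0.7, 0.8, 0, 0, -5.7]],
  ],
)

```text
clock: 2.75
position: [0.4642, 0.215, 0.2701]
tool_rot: [3.141, 0.0, 1.998]
force: [-0.2, -0.6, 0.3]
grip_width: 0.0852
```

```bash
python3 - <<'E'
from h import *
f,s=wristcam();print(s["qpos"].round(2),s["position"],s["tool_rot"]);cv2.imwrite("pics/w1.png",f["image"][:,:,::-1]);pickle.dump(f,open('cam_w1.pkl','wb'))
print(proj(f,[(.469,.217,.15),(.469,.217,0),(.409,.217,0)]))
E
```

```text
[ 0.04  0.38 -0.76  1.82  0.29  1.06 -0.41] [0.46417684 0.21495818 0.27009868] [3.14146524e+00 1.35101411e-04 1.99798407e+00]
[[325.82523477 229.43794792]
 [323.81474666 195.6547786 ]
 [279.25760923 175.60485849]]
```

View pics/w1.png

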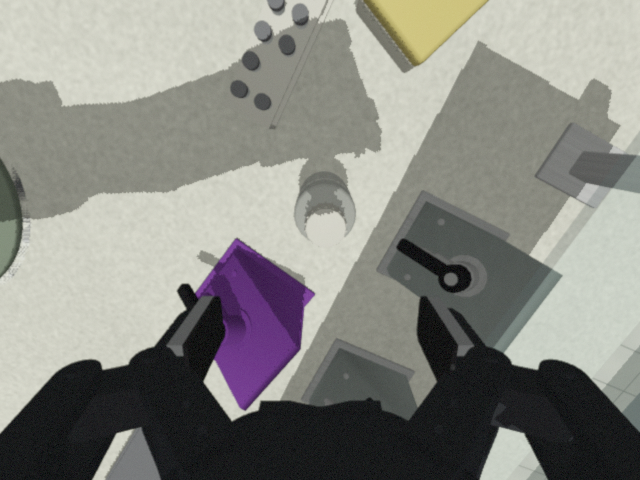

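```bash
python3 - <<'E'
from ov import *
f=cam("w1")
f["image"]=np.clip(f["image"].astype(float)*1.3,0,255).astype(np.uint8)
go(f,"o5",[(.640,.2125,-.015,0)],280,150,580,360,2.66,(.468,.219))
go(f,"o6",[(.640,.2125,-.015,0)],370,180,520,300,5.3)
E
```

```text
(no output)
```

View pics/o5.png

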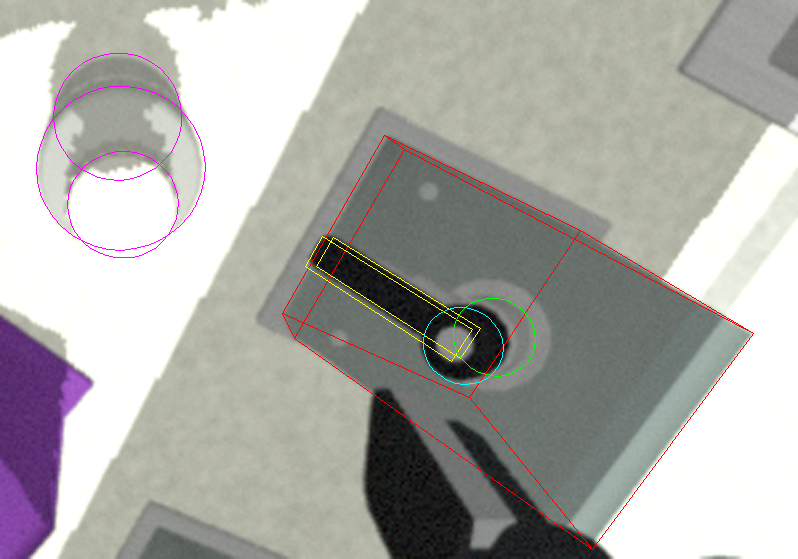

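View pics/o6.png

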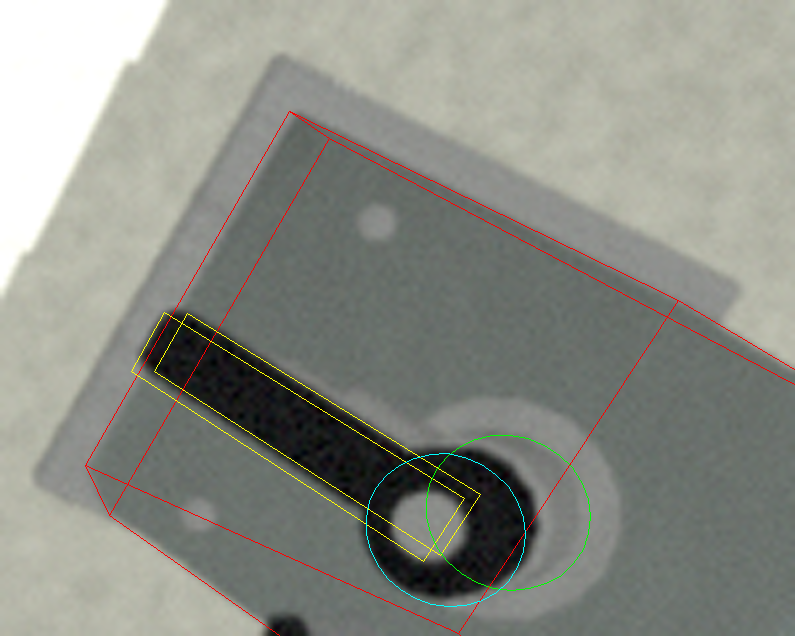

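```bash
python3 - <<'E'
from plan import *
plan([((.468,.219,.15),(np.pi,0,2.0),3),((.468,.219,.085),(np.pi,0,2.0),2)])
E
```

```text
[-0.13,0.15,3.98,0,-0.05,0.16],
[-0.12,0.15,3.98,0,-0.05,0.16],
[-0.12,0.16,3.98,0,-0.05,0.16],
-- |v|/row mm 39.9
[-0,-0,3.25,0,-0,-0],
[-0,-0,3.25,0,-0,-0],
-- |v|/row mm 32.5
```

```bash
python3 - <<'E'
from h import *
s=bot.observe();print(s["position"],s["tool_rot"],s["clock"])
E
```

```text
[0.46232037 0.22015385 0.26951893] [ 3.14137244e+00 -2.61224641e-03  2.00844478e+00] 2.8
```

Call:
servo_tool(
  rows=[
    [[-0.1, 0.2, 4.0, 0, 0, 0], [-0.1, 0.2, 4.0, 0, 0, 0], [-0.1, 0.1, 4.0, 0, 0, 0], [0, 0, 2.5, 0, 0, 0], [0, 0, 0, 0, 0, 0]],
  ],
)

```text
clock: 3.42
position: [0.4694, 0.2128, 0.1241]
tool_rot: [-3.139, -0.0, 1.995]
force: [-0.5, 0.0, 0.1]
grip_width: 0.0851
```

```bash
python3 - <<'E'
from h import *
s=bot.observe();print(s["position"],s["tool_rot"],s["force"])
for n in("scene","side"):
    f=bot.grab_frame(n)
    crop(f,"g_"+n,*((230,80,430,230,4) if n=="scene" else (220,150,420,350,3.9)))
E
```

```text
[0.46940096 0.21283502 0.12409948] [-3.13869052e+00 -2.25587895e-04  1.99545331e+00] [-0.48986087  0.03823874  0.1377724 ]
```

View pics/g_side.png

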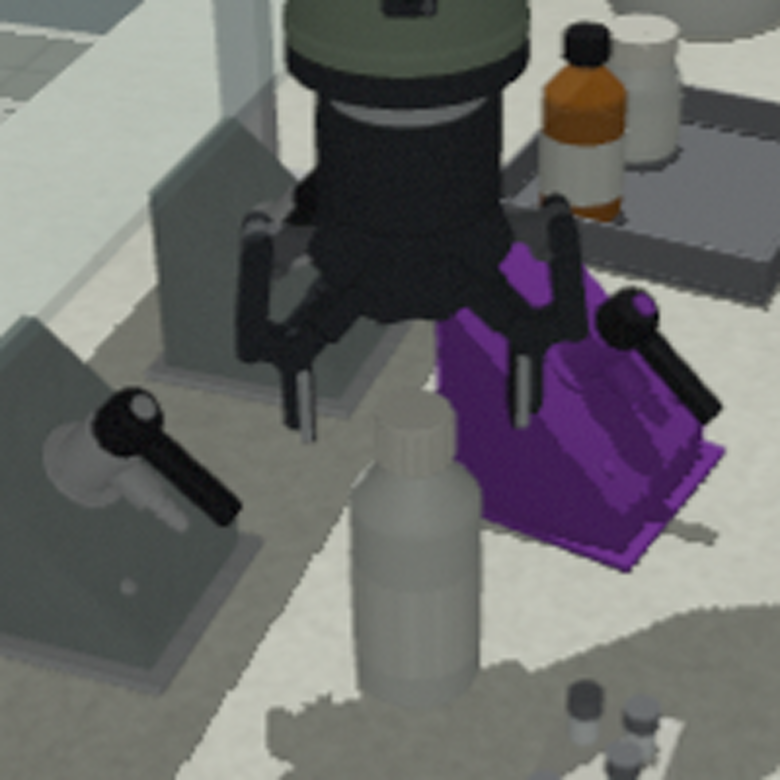

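Call:
servo_tool(
  rows=[
    [[0.3, 0.1, 1.5, 0, 0, 0], [0.3, 0, 1.5, 0, 0, 0], [0, 0, 0.8, 0, 0, 0], [0, 0, 0, 0, 0, 0]],
  ],
)

```text
clock: 4.03
position: [0.4683, 0.219, 0.0867]
tool_rot: [-3.14, -0.0, 1.995]
force: [-0.0, -0.8, 0.3]
grip_width: 0.0855
```

```bash
python3 - <<'E'
from h import *
s=bot.observe();print(s["position"],s["tool_rot"],s["force"])
f=bot.grab_frame("side");crop(f,"g2",240,170,400,330,4.9)
E
```

```text
[0.46832317 0.21901036 0.08667376] [-3.14044230e+00 -4.12443013e-05  1.99545818e+00] [-0.01255099 -0.84295855  0.30803262]
```

View pics/g2.png

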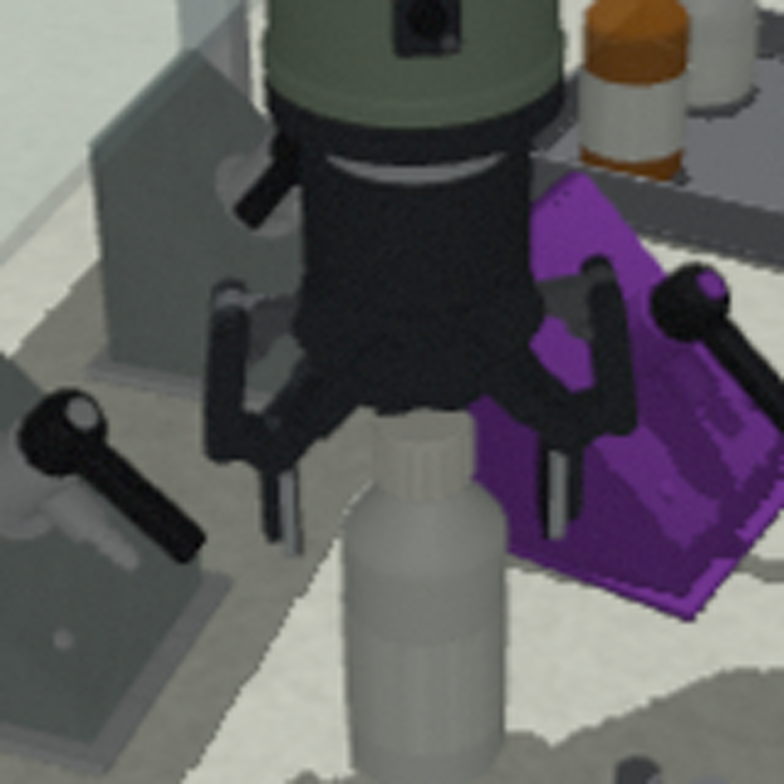

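Call:
servo_tool(
  rows=[
    [[0, 0, 0.5, 0, 0, 0], [0, 0, 0, 0, 0, 0]],
  ],
)

```text
clock: 4.32
position: [0.4687, 0.2189, 0.0822]
tool_rot: [-3.141, 0.0, 1.995]
force: [-0.0, -1.0, -0.5]
grip_width: 0.0857
```

Call:
servo_tool(
  rows=[
    [[0, 0, 0, 0, 0, 0], [0, 0, 0, 0, 0, 0], [0, 0, 0, 0, 0, 0], [0, 0, 0, 0, 0, 0], [0, 0, 0, 0, 0, 0]],
  ],
  grip=-1,
  squeeze=40,
)

```text
clock: 4.95
position: [0.4687, 0.2191, 0.0828]
tool_rot: [3.141, 0.0, 1.995]
force: [-3.7, -0.7, 8.9]
grip_width: 0.0584
```

```bash
python3 - <<'E'
from h import *
s=bot.observe();print(s["position"],s["tool_rot"],s["force"],s["grip_width"])
f=bot.grab_frame("side");crop(f,"g3",240,170,400,330,4.9)
E
```

```text
[0.46873075 0.21913493 0.08279915] [3.14121977e+00 2.10949057e-04 1.99519126e+00] [-3.67454054 -0.68891909  8.86982134] 0.058436332139707794
```

View pics/g3.png

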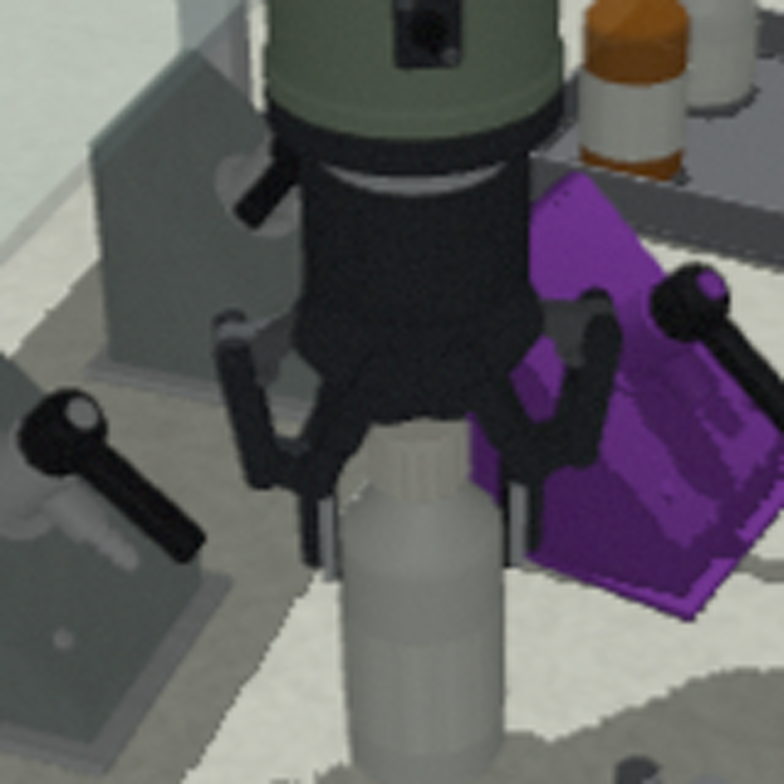

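Call:
servo_tool(
  rows=[
    [[0, 0, -0.5, 0, 0, 0], [0, 0, -1.5, 0, 0, 0], [0, 0, -2.5, 0, 0, 0], [0, 0, -4, 0, 0, 0], [0, 0, -4, 0, 0, 0]],
  ],
  squeeze=60,
)

```text
clock: 5.62
position: [0.4684, 0.2191, 0.2093]
tool_rot: [3.142, -0.0, 1.995]
force: [1.2, -0.3, -2.0]
grip_width: 0.0576
```

```bash
python3 - <<'E'
from h import *
s=bot.observe();print(s["position"],s["tool_rot"],s["force"],s["grip_width"],s["qpos"].round(2))
f=bot.grab_frame("side");crop(f,"g4",220,70,420,310,2.5)
from plan import *
pi=np.pi
plan([((.49,.0,.285),(pi,0,1.45),6),((.408,-.273,.285),(pi,0,.4),8)])
E
```

```text
[0.4684025  0.21906895 0.20933147] [ 3.14156542e+00 -2.80453647e-04  1.99546427e+00] [ 1.23326778 -0.34842066 -1.99574529] 0.05755943511401014 [-0.    0.46 -0.73  1.88  0.37  0.94 -0.48]
[-3.48,-1.2,-1.19,0.05,-0.02,5.21],
[-3.58,-0.88,-1.19,0.05,-0.02,5.21],
[-3.65,-0.55,-1.19,0.05,-0.02,5.21],
[-3.68,-0.22,-1.19,0.05,-0.02,5.21],
[-3.69,0.11,-1.19,0.05,-0.02,5.21],
[-3.66,0.45,-1.18,0.05,-0.02,5.21],
-- |v|/row mm 38.7
[-3.51,-0.61,-0,-0,-0,7.52],
[-3.56,-0.14,-0,-0,-0,7.52],
[-3.55,0.33,0,-0,-0,7.52],
[-3.48,0.79,0,-0,-0,7.52],
[-3.34,1.24,0,-0,-0,7.52],
[-3.15,1.66,0,-0,-0,7.52],
[-2.91,2.06,0,-0,-0,7.52],
[-2.61,2.42,0,-0,-0,7.52],
-- |v|/row mm 35.6
```

View pics/g4.png

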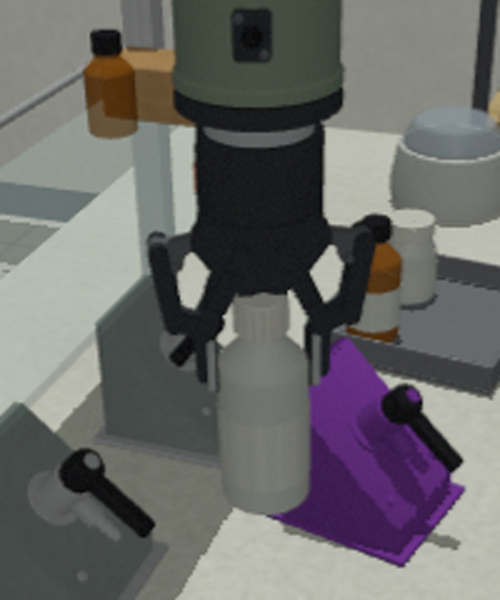

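Call:
servo_tool(
  rows=[
    [[-3.0, -1.0, -2.5, 0, 0, 5.2], [-3.6, -0.9, -2.5, 0, 0, 5.2], [-3.7, -0.6, -2.2, 0, 0, 5.2], [-3.7, -0.2, 0, 0, 0, 5.2], [-3.7, 0.1, 0, 0, 0, 5.2]],
  ],
)

```text
clock: 6.3
position: [0.4851, 0.0384, 0.2803]
tool_rot: [3.14, -0.0, 1.539]
force: [1.1, 0.1, -1.4]
grip_width: 0.0579
```

Call:
servo_tool(
  rows=[
    [[-3.7, 0.4, 0, 0, 0, 5.2], [-3.5, -0.6, 0, 0, 0, 7.5], [-3.6, -0.1, 0, 0, 0, 7.5], [-3.5, 0.3, 0, 0, 0, 7.5], [-3.5, 0.8, 0, 0, 0, 7.5]],
  ],
)

```text
clock: 6.92
position: [0.447, -0.135, 0.28]
tool_rot: [3.141, -0.001, 0.923]
force: [-0.7, -0.5, -2.0]
grip_width: 0.0576
```

```bash
python3 - <<'E'
from plan import *
s=bot.observe();print(s["position"],s["tool_rot"],s["grip_width"],s["qpos"].round(2))
pi=np.pi
plan([((.408,-.275,.26),(pi,0,.4),5)])
E
```

```text
[ 0.44703307 -0.1350348   0.2800083 ] [ 3.14106932e+00 -5.50290179e-04  9.23090704e-01] 0.05759018800866257 [ 0.53  0.23 -0.43  1.92  0.12  1.01 -0.6 ]
[-2.7,1.07,0.4,0,-0.01,5.99],
[-2.58,1.34,0.4,0,-0.01,5.99],
[-2.42,1.6,0.4,0,-0.01,5.99],
[-2.24,1.85,0.4,0,-0.01,5.99],
[-2.04,2.07,0.4,0,-0.01,5.99],
-- |v|/row mm 29.3
```

Call:
servo_tool(
  rows=[
    [[-2.7, 1.1, 0.4, 0, 0, 6], [-2.6, 1.3, 0.4, 0, 0, 6], [-2.4, 1.6, 0.4, 0, 0, 6], [-1.0, 0.8, 0.4, 0, 0, 6], [0, 0, 0, 0, 0, 0]],
  ],
)

```text
clock: 7.55
position: [0.4204, -0.2312, 0.2629]
tool_rot: [-3.141, 0.0, 0.506]
force: [-0.9, 0.2, -1.6]
grip_width: 0.0576
```

```bash
python3 - <<'E'
from plan import *
s=bot.observe();print(s["position"],s["tool_rot"],s["grip_width"],s["qpos"].round(2))
for n in("scene","side"):
    f=bot.grab_frame(n)
    crop(f,"p_"+n,*((170,290,350,470,4.2) if n=="scene" else (310,60,470,240,4)))
pi=np.pi
s=bot.observe();print(s["position"],s["tool_rot"])
plan([((.408,-.275,.15),(pi,0,.4),5)])
E
```

```text
[ 0.4203991  -0.2312038   0.26286281] [-3.14085512e+00  4.95143693e-04  5.06111879e-01] 0.0576286328714096 [ 0.63  0.27 -0.3   1.92  0.09  0.97 -0.78]
[ 0.42105211 -0.22997252  0.26325676] [-3.14118744e+00 -1.51445426e-04  5.10560262e-01]
[-0.67,0.66,2.26,-0,-0,1.27],
[-0.65,0.67,2.26,-0,-0,1.27],
[-0.64,0.69,2.26,-0,-0,1.27],
[-0.62,0.7,2.26,-0,-0,1.27],
[-0.61,0.71,2.27,-0,-0,1.27],
-- |v|/row mm 24.5
```

View pics/p_scene.png

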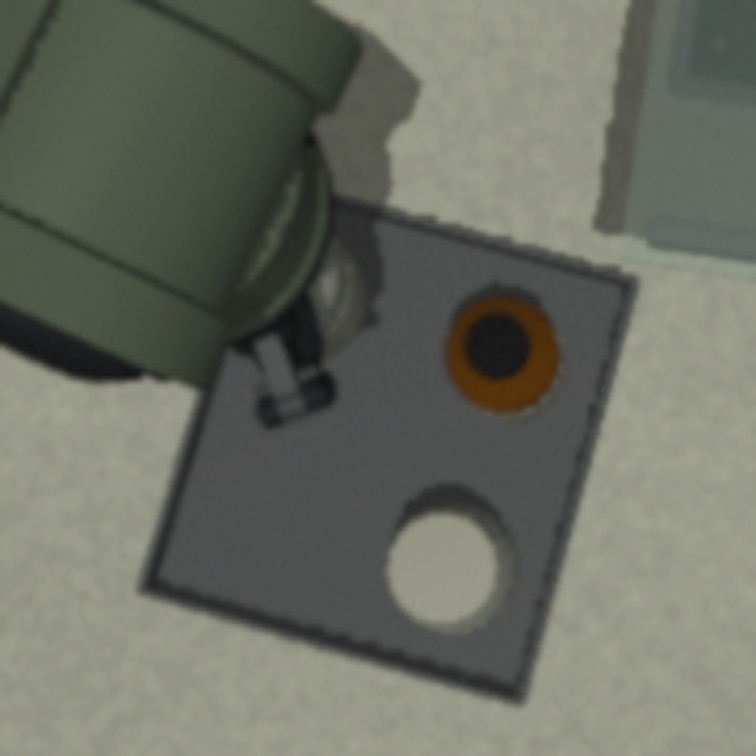

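View pics/p_side.png

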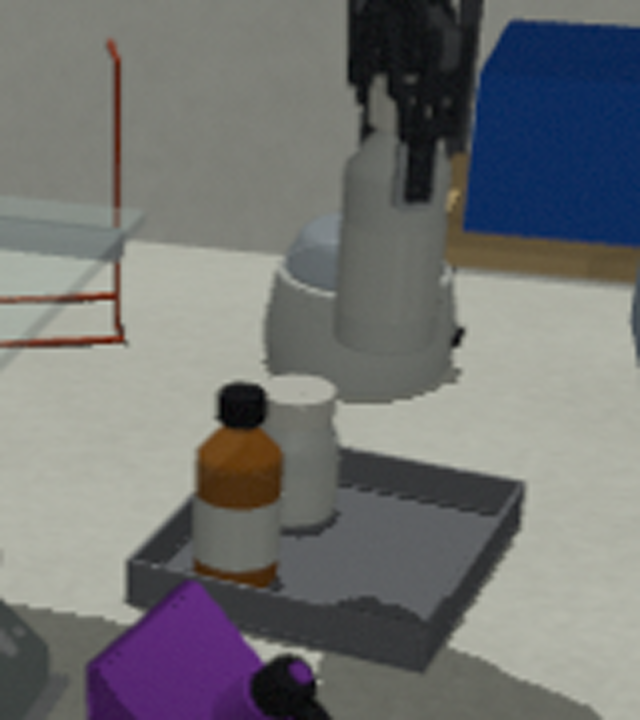

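Call:
servo_tool(
  rows=[
    [[-0.7, 0.6, 2.3, 0, 0, 3], [-0.6, 0.6, 2.3, 0, 0, 3], [-0.5, 0.5, 2.3, 0, 0, 2], [-0.4, 0.5, 2.3, 0, 0, 0], [0, 0, 2.3, 0, 0, 0]],
  ],
)

```text
clock: 8.28
position: [0.4107, -0.2595, 0.1478]
tool_rot: [3.141, -0.001, 0.371]
force: [0.4, 0.3, -2.6]
grip_width: 0.0577
```

```bash
python3 - <<'E'
from plan import *
s=bot.observe();print(s["position"],s["tool_rot"],s["grip_width"],s["qpos"].round(2))
for n in("scene","side"):
    f=bot.grab_frame(n)
    crop(f,"q_"+n,*((170,290,350,470,4.2) if n=="scene" else (310,60,470,240,4)))
s=bot.observe();print(s["position"],s["tool_rot"])
plan([((.407,-.268,.11),(np.pi,0,.3),3)])
E
```

```text
[ 0.41072564 -0.25949844  0.14777974] [ 3.14148131e+00 -5.77307083e-04  3.70814891e-01] 0.0576829418690448 [ 0.63  0.43 -0.24  2.03  0.15  0.7  -0.91]
[ 0.40983658 -0.25862945  0.14674876] [-3.13888490e+00  1.53828139e-03  3.71056393e-01]
[-0.2,0.26,1.22,-0.05,0.03,1.36],
[-0.19,0.26,1.22,-0.05,0.03,1.36],
[-0.19,0.27,1.22,-0.05,0.03,1.36],
-- |v|/row mm 12.7
```

View pics/q_side.png

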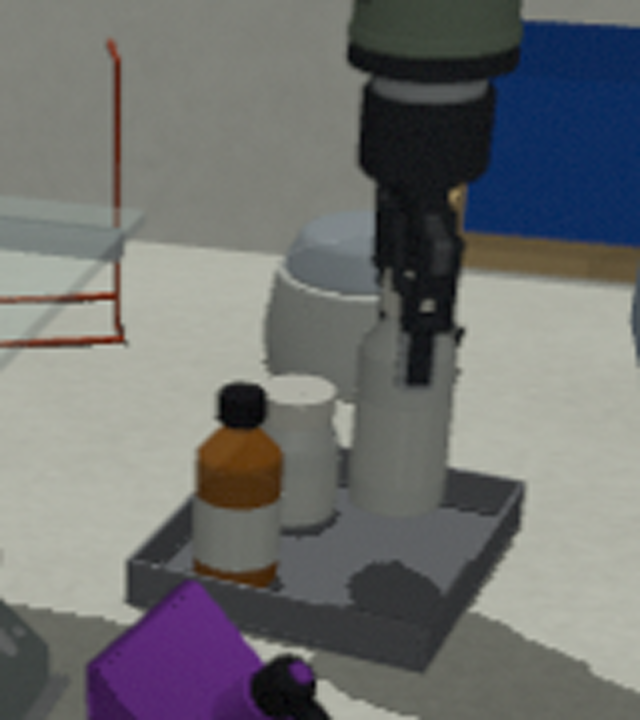

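Call:
servo_tool(
  rows=[
    [[-0.2, 0.3, 1.5, 0, 0, 1.5], [-0.2, 0.3, 1.5, 0, 0, 1.5], [-0.2, 0.3, 1.2, 0, 0, 1], [0, 0, 0.5, 0, 0, 0], [0, 0, 0, 0, 0, 0]],
  ],
)

```text
clock: 9.0
position: [0.4077, -0.2701, 0.1011]
tool_rot: [-3.141, 0.0, 0.299]
force: [-0.5, 0.5, -1.3]
grip_width: 0.0576
```

Call:
servo_tool(
  rows=[
    [[0, 0, 0.4, 0, 0, 0], [0, 0, 0.3, 0, 0, 0], [0, 0, 0.2, 0, 0, 0], [0, 0, 0.1, 0, 0, 0], [0, 0, 0, 0, 0, 0]],
  ],
)

```text
clock: 9.62
position: [0.4077, -0.2703, 0.0913]
tool_rot: [-3.142, 0.0, 0.299]
force: [-0.1, 0.2, -1.4]
grip_width: 0.0575
```

Call:
servo_tool(
  rows=[
    [[0, 0, 0.1, 0, 0, 0], [0, 0, 0.1, 0, 0, 0], [0, 0, 0, 0, 0, 0]],
  ],
)

```text
clock: 10.0
position: [0.4077, -0.2703, 0.0892]
tool_rot: [-3.141, 0.0, 0.299]
force: [0.0, 0.2, -1.2]
grip_width: 0.0577
```

Call:
servo_tool(
  rows=[
    [[0, 0, 0.1, 0, 0, 0], [0, 0, 0.1, 0, 0, 0], [0, 0, 0, 0, 0, 0]],
  ],
)

```text
clock: 10.38
position: [0.4077, -0.2703, 0.0872]
tool_rot: [-3.142, 0.0, 0.299]
force: [-0.5, -0.5, -2.1]
grip_width: 0.0578
```

Call:
servo_tool(
  rows=[
    [[0, 0, 0.1, 0, 0, 0], [0, 0, 0, 0, 0, 0]],
  ],
)

```text
clock: 10.62
position: [0.4081, -0.2702, 0.087]
tool_rot: [3.141, -0.001, 0.299]
force: [-2.3, 2.9, 17.1]
grip_width: 0.0574
```

```bash
python3 - <<'E'
from plan import *
f=bot.grab_frame("side");crop(f,"q3",310,60,470,240,4)
E
```

```text
(no output)
```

View pics/q3.png

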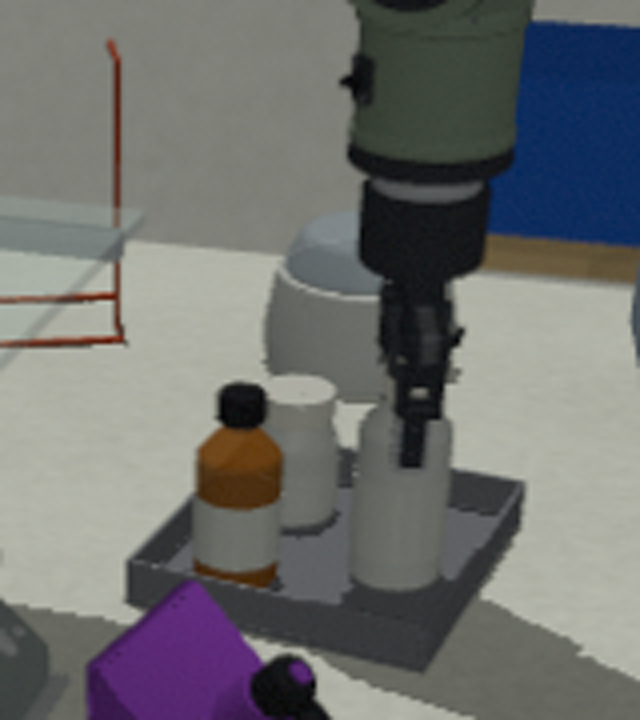

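Call:
servo_tool(
  rows=[
    [[0, 0, -0.1, 0, 0, 0], [0, 0, 0, 0, 0, 0], [0, 0, 0, 0, 0, 0], [0, 0, 0, 0, 0, 0], [0, 0, 0, 0, 0, 0]],
  ],
  grip=1,
)

```text
clock: 11.3
position: [0.4077, -0.2703, 0.0872]
tool_rot: [-3.142, 0.0, 0.299]
force: [0.8, 0.3, -0.3]
grip_width: 0.0856
```

Call:
servo_tool(
  rows=[
    [[0, 0, -1, 0, 0, 0], [0, 0, -2, 0, 0, 0], [0, 0, -4, 0, 0, 0], [0, 0, -5, 0, 0, 0], [0, 0, -5, 0, 0, 0]],
  ],
)

```text
clock: 11.92
position: [0.4074, -0.2701, 0.2596]
tool_rot: [3.141, -0.0, 0.299]
force: [0.5, -0.4, 0.5]
grip_width: 0.0849
```

```bash
python3 - <<'E'
from ov import *
f,s=wristcam();print(s["position"],s["tool_rot"],s["qpos"].round(2))
go(f,"r_w",[],0,0,640,480,1.2,None)
g=bot.grab_frame("side");go(g,"r_s",[],310,60,470,240,3.3)
E
```

```text
[ 0.40743325 -0.27006502  0.25961921] [ 3.14144155e+00 -3.55488470e-04  2.98904967e-01] [ 0.66  0.28 -0.25  1.91  0.08  0.96 -0.89]
```

View pics/r_w.png

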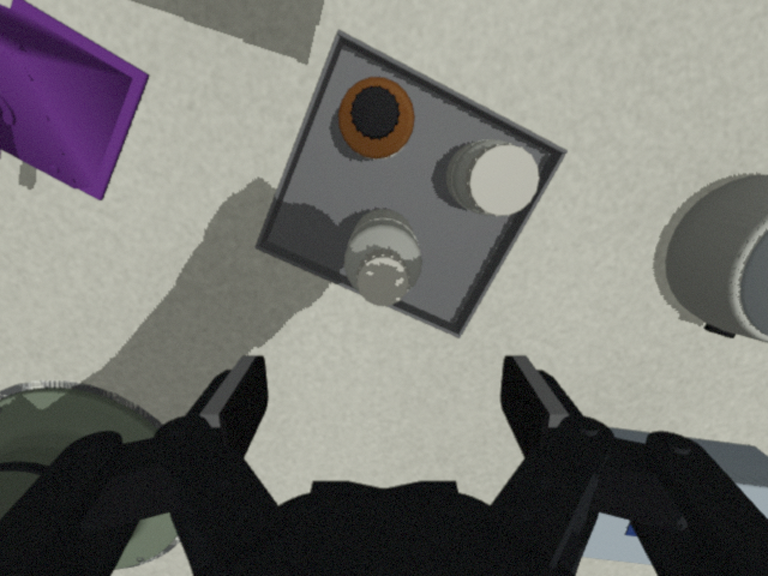

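View pics/r_s.png

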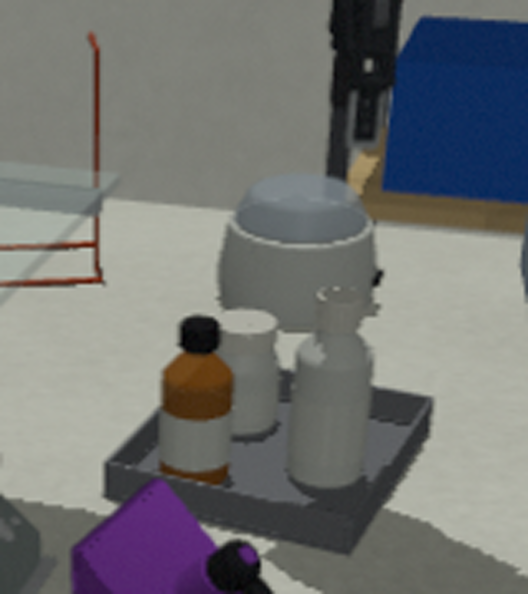

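```bash
cat > lev.py <<'E'
from plan import *
from ov import cockpts
b,t,H,n,dn,l=cockpts(.641,.2125,-.015)
RT=Ro.from_matrix(np.column_stack([dn,np.cross(-n,dn),-n]))
def P(u,v,w): return H+u*dn+v*l+w*n
E
python3 - <<'E'
from lev import *
pi=np.pi
print(RT.as_euler('xyz'),P(.05,-.037,-.010),P(.05,-.037,.12),P(.018,.05,-.010))
plan([((.47,-.10,.32),(pi,0,1.2),6),((.46,.10,.32),(pi,0,2.1),6),(P(.05,-.037,.12),RT,8)])
E
```

```text
[3.14159265 0.6981317  3.12659265] [0.58057741 0.17640224 0.07020018] [0.49702442 0.17765563 0.16978595] [0.60639303 0.26302477 0.09076938]
[1.81,-2.42,-0.96,0.07,-0.02,-8.61],
[2.15,-2.13,-0.96,0.07,-0.02,-8.61],
[2.45,-1.78,-0.96,0.07,-0.02,-8.61],
[2.68,-1.4,-0.96,0.07,-0.02,-8.61],
[2.86,-0.98,-0.96,0.07,-0.02,-8.61],
[2.98,-0.54,-0.96,0.07,-0.02,-8.61],
-- |v|/row mm 31.7
[3.05,-1.36,-0,0,0,-8.59],
[3.22,-0.89,-0,0,0,-8.59],
[3.31,-0.4,-0,0,0,-8.59],
[3.34,0.1,0,0,0,-8.59],
[3.28,0.6,0,0,0,-8.59],
[3.16,1.08,0,0,0,-8.59],
-- |v|/row mm 33.4
[0.6,0.89,1.88,-2.56,-4.55,-7.04],
[0.64,0.88,1.87,-2.56,-4.55,-7.04],
[0.68,0.88,1.85,-2.56,-4.55,-7.04],
[0.72,0.88,1.84,-2.56,-4.55,-7.04],
[0.76,0.89,1.82,-2.56,-4.55,-7.04],
[0.79,0.91,1.8,-2.56,-4.55,-7.04],
[0.82,0.93,1.78,-2.56,-4.55,-7.04],
[0.84,0.95,1.75,-2.56,-4.55,-7.04],
-- |v|/row mm 21.6
```

Call:
servo_tool(
  rows=[
    [[1.8, -2.4, -1, 0, 0, -8.6], [2.2, -2.1, -1, 0, 0, -8.6], [2.4, -1.8, -1, 0, 0, -8.6], [2.7, -1.4, -1, 0, 0, -8.6], [2.9, -1, -1, 0, 0, -8.6]],
  ],
  grip=-1,
)

```text
clock: 12.65
position: [0.4587, -0.1267, 0.3081]
tool_rot: [3.141, 0.0, 1.054]
force: [0.1, -0.3, -0.1]
grip_width: -0.0
```

Call:
servo_tool(
  rows=[
    [[3.0, -0.5, -1, 0, 0, -8.6], [3.0, -1.4, 0, 0, 0, -8.6], [3.2, -0.9, 0, 0, 0, -8.6], [3.3, -0.4, 0, 0, 0, -8.6], [3.3, 0.1, 0, 0, 0, -8.6]],
  ],
)

```text
clock: 13.28
position: [0.4618, 0.0343, 0.3178]
tool_rot: [3.141, 0.0, 1.805]
force: [1.2, 0.3, 0.7]
grip_width: 0.0001
```

Call:
servo_tool(
  rows=[
    [[3.3, 0.6, 0, 0, 0, -8.6], [3.2, 1.1, 0, 0, 0, -8.6], [0, 0, 0, 0, 0, 0]],
  ],
)

```text
clock: 13.65
position: [0.4584, 0.1027, 0.3178]
tool_rot: [3.141, -0.0, 2.105]
force: [-0.9, 0.1, 0.2]
grip_width: -0.0002
```

```bash
python3 - <<'E'
from lev import *
s=bot.observe();print(s["position"],s["tool_rot"],s["qpos"].round(2))
plan([(P(.05,-.037,.12),RT,8)])
E
```

```text
[0.45835049 0.10267932 0.3177562 ] [ 3.14106848e+00 -3.05814814e-04  2.10507452e+00] [ 0.3   0.24 -0.76  1.85  0.19  1.12 -0.  ]
[0.56,0.89,1.85,-2.55,-4.55,-7.01],
[0.6,0.88,1.84,-2.55,-4.55,-7.01],
[0.64,0.87,1.83,-2.55,-4.55,-7.01],
[0.68,0.87,1.82,-2.55,-4.55,-7.01],
[0.71,0.88,1.8,-2.55,-4.55,-7.01],
[0.75,0.89,1.79,-2.55,-4.55,-7.01],
[0.78,0.9,1.76,-2.55,-4.55,-7.01],
[0.81,0.92,1.74,-2.55,-4.55,-7.01],
-- |v|/row mm 21.3
```

Call:
servo_tool(
  rows=[
    [[0.6, 0.9, 1.8, -2.55, -4.55, -7], [0.6, 0.9, 1.8, -2.55, -4.55, -7], [0.6, 0.9, 1.8, -2.55, -4.55, -7], [0.7, 0.9, 1.8, -2.55, -4.55, -7]],
  ],
)

```text
clock: 14.15
position: [0.4789, 0.1383, 0.2448]
tool_rot: [3.043, 0.351, 2.578]
force: [1.9, 0.0, 0.5]
grip_width: -0.0001
```

Call:
servo_tool(
  rows=[
    [[0.7, 0.9, 1.8, -2.55, -4.55, -7], [0.8, 0.9, 1.8, -2.55, -4.55, -7], [0.8, 0.9, 1.8, -2.55, -4.55, -7], [0.8, 0.9, 1.7, -2.55, -4.55, -7], [0, 0, 0, 0, 0, 0]],
  ],
)

```text
clock: 14.78
position: [0.4967, 0.1705, 0.1745]
tool_rot: [3.135, 0.674, 3.076]
force: [0.1, 0.3, 0.1]
grip_width: 0.0001
```

```bash
python3 - <<'E'
from lev import *
s=bot.observe();print(s["position"],s["tool_rot"],s["qpos"].round(2))
f,s=wristcam();pickle.dump(f,open('cam_w2.pkl','wb'));cv2.imwrite("pics/w2.png",f["image"][:,:,::-1])
g=bot.grab_frame("side");crop(g,"l1",170,60,430,320,2.9)
s=bot.observe();print(s["position"],s["tool_rot"])
plan([(P(.05,-.037,.12),RT,2)])
E
```

```text
[0.49666877 0.17052638 0.1745402 ] [3.134677   0.67418257 3.07637453] [-0.19  0.39 -0.64  2.38  1.72  0.7  -0.79]
[0.49753656 0.17031991 0.1760583 ] [3.13173295 0.67457256 3.06942406]
[0.24,0.36,0.22,-0.76,-0.67,-1.27],
[0.23,0.36,0.22,-0.76,-0.67,-1.27],
-- |v|/row mm 4.8
```

View pics/w2.png

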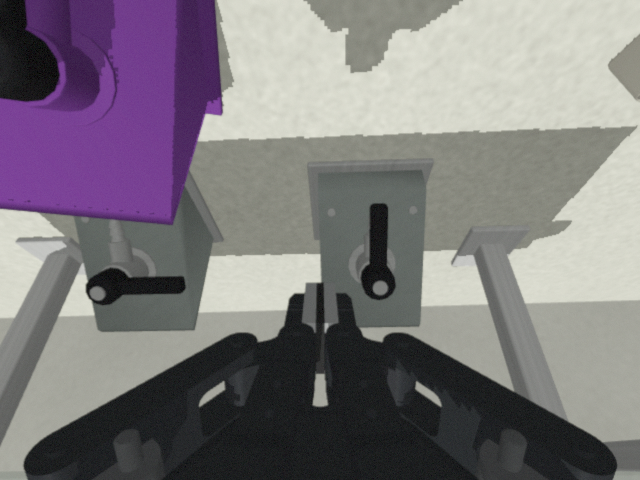

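View pics/l1.png

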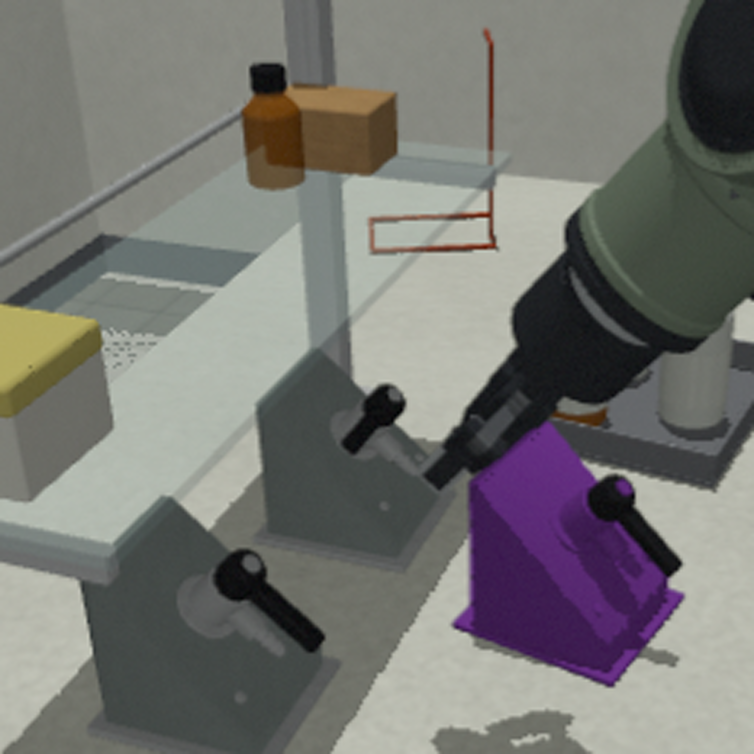

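```bash
python3 - <<'E'
from ov import *
f=cam("w2")
go(f,"o7",[(.641,.2125,-.015,0)],290,140,450,340,3)
E
```

```text
(no output)
```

View pics/o7.png

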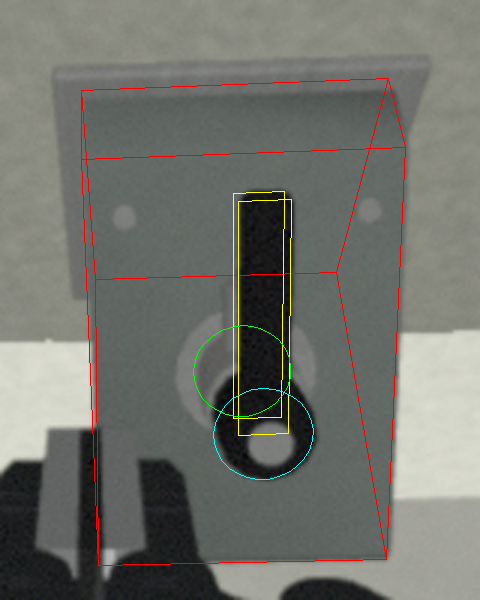

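```bash
python3 - <<'E'
from lev import *
plan([(P(.05,-.038,.04),RT,5),(P(.05,-.038,-.010),RT,3)])
E
```

```text
[0.06,0.17,1.69,-0.3,-0.27,-0.51],
[0.06,0.16,1.69,-0.3,-0.27,-0.51],
[0.07,0.15,1.69,-0.3,-0.27,-0.51],
[0.08,0.14,1.69,-0.3,-0.27,-0.51],
[0.08,0.13,1.69,-0.3,-0.27,-0.51],
-- |v|/row mm 17.0
[0,-0,1.67,0,-0,0],
[-0,-0,1.67,0,-0,0],
[0,-0,1.67,0,-0,0],
-- |v|/row mm 16.7
```

Call:
servo_tool(
  rows=[
    [[0.1, 0.2, 1.7, -0.3, -0.3, -0.5], [0.1, 0.2, 1.7, -0.3, -0.3, -0.5], [0.1, 0.1, 1.7, -0.3, -0.3, -0.5], [0.1, 0.1, 1.7, -0.3, -0.3, -0.5], [0, 0, 0, 0, 0, 0]],
  ],
)

```text
clock: 15.5
position: [0.5383, 0.1743, 0.1207]
tool_rot: [3.14, 0.696, 3.115]
force: [-1.0, -0.6, 0.5]
grip_width: -0.0001
```

```bash
cat >> lev.py <<'E'
def uvw(): 
    s=bot.observe(); q=np.array(s["position"])-H; Re=RT.inv()*Ro.from_euler('xyz',s["tool_rot"])
    print('uvw mm',np.round([q@dn*1e3,q@l*1e3,q@n*1e3],1),'rot',np.degrees(Re.as_rotvec()).round(1),'F uvw',np.round([s["force"]@dn,s["force"]@l,s["force"]@n],1),s["qpos"].round(2),s["clock"])
E
python3 - <<'E'
from lev import *
uvw()
plan([(P(.05,-.036,-.010),RT,4)])
E
```

```text
uvw mm [ 49.9 -39.8  55.8] rot [0.3 0.1 0.5] F uvw [ 0.4 -0.6  1. ] [-0.16  0.58 -0.62  2.34  1.97  0.78 -0.92] 15.5
[0,0.1,1.64,-0.09,-0.02,-0.13],
[0,0.1,1.64,-0.09,-0.02,-0.13],
[0,0.1,1.64,-0.09,-0.02,-0.13],
[0,0.1,1.64,-0.09,-0.02,-0.13],
-- |v|/row mm 16.5
```

Call:
servo_tool(
  rows=[
    [[0, 0.1, 1.6, 0, 0, 0], [0, 0.1, 1.6, 0, 0, 0], [0, 0, 1.6, 0, 0, 0], [0, 0, 1.6, 0, 0, 0], [0, 0, 0, 0, 0, 0]],
  ],
)

```text
clock: 16.12
position: [0.5789, 0.1765, 0.0704]
tool_rot: [3.14, 0.696, 3.119]
force: [0.9, -0.6, -0.3]
grip_width: -0.0001
```

```bash
python3 - <<'E'
from lev import *
uvw()
f,s=wristcam();crop(f,"w3",200,60,480,320,2.8)
g=bot.grab_frame("side");crop(g,"l2",170,180,330,310,4.9)
E
```

```text
uvw mm [ 51.2 -37.   -8.8] rot [0.2 0.1 0.3] F uvw [-0.5 -0.6 -0.8] [-0.14  0.73 -0.58  2.26  2.1   0.82 -0.95] 16.125
```

View pics/w3.png

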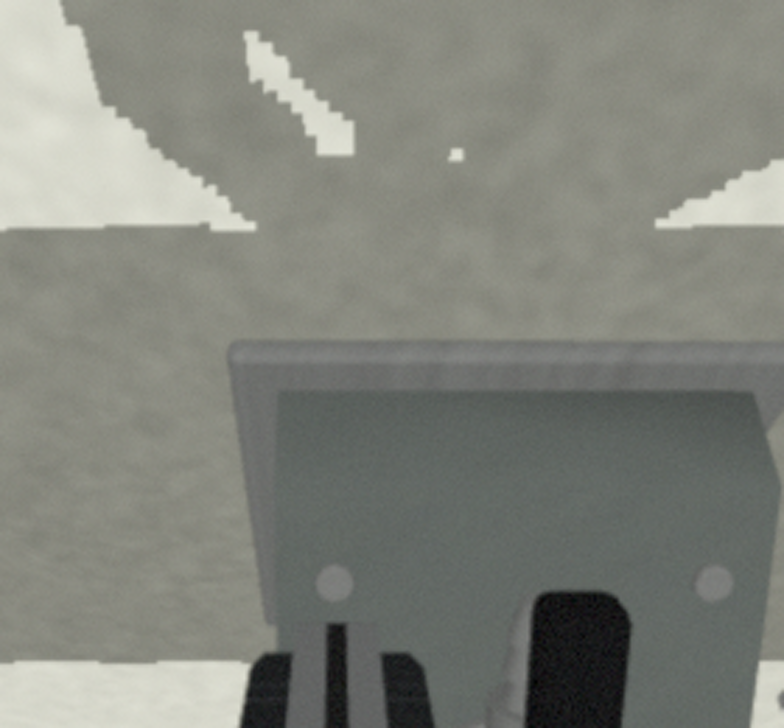

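View pics/l2.png

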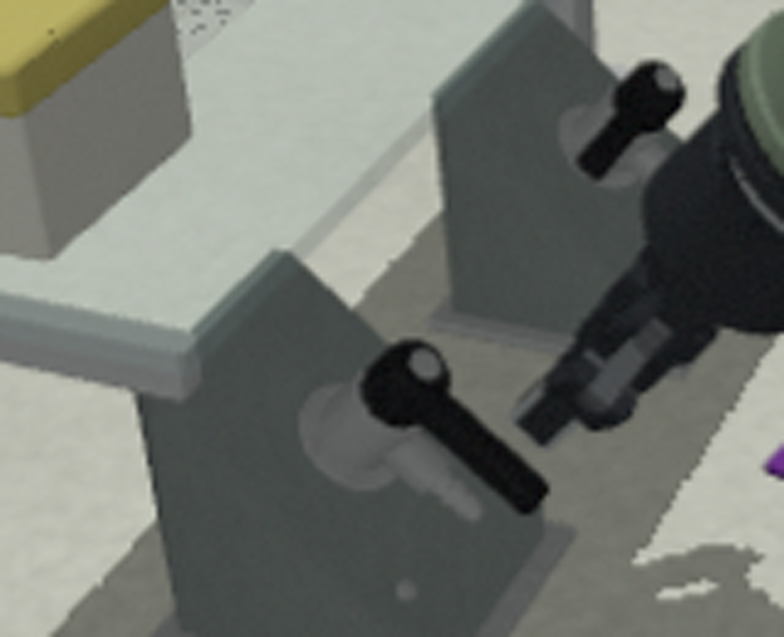

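```bash
python3 - <<'E'
from lev import *
d=cam("side")
print((proj(d,[P(.0512,-.037,-.0088),P(.067,0,0)])-[170,180])*4.9)
E
```

```text
[[533.23631514 421.95182554]
 [536.45044711 494.02418784]]
```

Call:
servo_tool(
  rows=[
    [[0, 0.8, 0, 0, 0, 0], [0, 0.7, 0, 0, 0, 0], [0.1, 0.8, 0, 0, 0, 0], [0.1, 0.7, 0, 0, 0, 0], [0, 0, 0, 0, 0, 0]],
  ],
)

```text
clock: 16.85
position: [0.5778, 0.2074, 0.0703]
tool_rot: [3.14, 0.698, 3.12]
force: [0.4, -1.5, -1.7]
grip_width: 0.0001
```

```bash
python3 - <<'E'
from lev import *
uvw()
g=bot.grab_frame("side");crop(g,"l3",170,180,330,310,4.9)
E
```

```text
uvw mm [52.4 -6.  -7.8] rot [0.1 0.  0.3] F uvw [ 0.8 -1.5 -1.6] [-0.2   0.74 -0.59  2.23  2.04  0.84 -0.93] 16.85
```

View pics/l3.png

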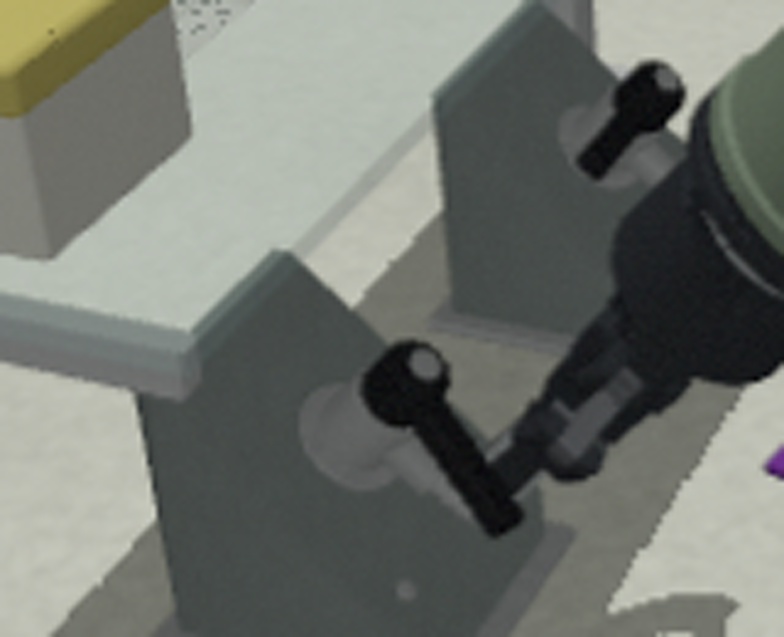

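Lever is turning. Continue along the arc.

Call:
servo_tool(
  rows=[
    [[-0.1, 0.8, 0, 0, 0, 0], [-0.1, 0.8, 0, 0, 0, 0], [-0.4, 0.8, 0, 0, 0, 0], [-0.5, 0.8, 0, 0, 0, 0], [0, 0, 0, 0, 0, 0]],
  ],
)

```text
clock: 17.52
position: [0.5872, 0.2401, 0.0779]
tool_rot: [3.138, 0.698, 3.12]
force: [-0.0, -0.5, -0.2]
grip_width: -0.0001
```

Call:
servo_tool(
  rows=[
    [[-0.5, 0.5, 0, 0, 0, 0], [-0.6, 0.4, 0, 0, 0, 0], [0, 0, 0, 0, 0, 0]],
  ],
)

```text
clock: 17.9
position: [0.5961, 0.2481, 0.085]
tool_rot: [3.139, 0.699, 3.12]
force: [-0.2, 0.8, 0.0]
grip_width: -0.0004
```

```bash
python3 - <<'E'
from lev import *
uvw()
g=bot.grab_frame("side");crop(g,"l4",170,180,330,310,4.9)
E
```

```text
uvw mm [29.4 34.9 -7.9] rot [ 0.1 -0.   0.3] F uvw [0.1 0.8 0.1] [-0.26  0.73 -0.58  2.14  1.92  0.82 -0.83] 17.9
```

View pics/l4.png

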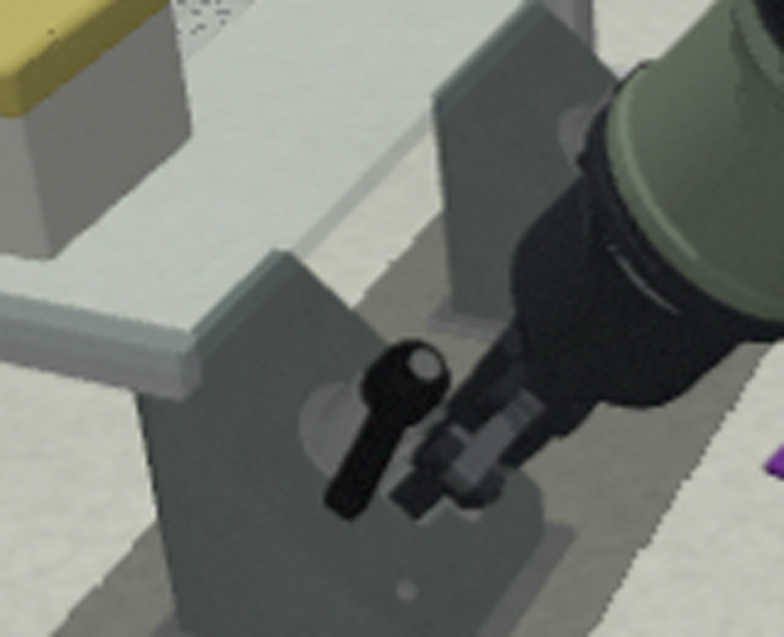

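Call:
servo_tool(
  rows=[
    [[-0.6, 0.3, 0, 0, 0, 0], [-0.5, 0.2, 0, 0, 0, 0], [0, 0, 0, 0, 0, 0]],
  ],
)

```text
clock: 18.32
position: [0.6039, 0.2523, 0.0913]
tool_rot: [3.14, 0.697, 3.12]
force: [-2.5, -0.7, -2.2]
grip_width: -0.0003
```

Call:
servo_tool(
  rows=[
    [[-0.2, 0, 0, 0, 0, 0], [0, 0, 0, 0, 0, 0]],
  ],
)

```text
clock: 18.58
position: [0.6041, 0.2523, 0.0915]
tool_rot: [3.14, 0.694, 3.121]
force: [-8.7, -0.8, -6.5]
grip_width: -0.0001
```

```bash
python3 - <<'E'
from lev import *
from ov import go
uvw()
g=bot.grab_frame("side");go(g,"l5",[(.641,.2125,-.015,1.571)],170,180,330,310,4.9)
E
```

```text
uvw mm [19.2 39.3 -8. ] rot [0.1 0.2 0.2] F uvw [10.9 -1.   0.6] [-0.26  0.72 -0.58  2.12  1.88  0.79 -0.79] 18.575
```

View pics/l5.png

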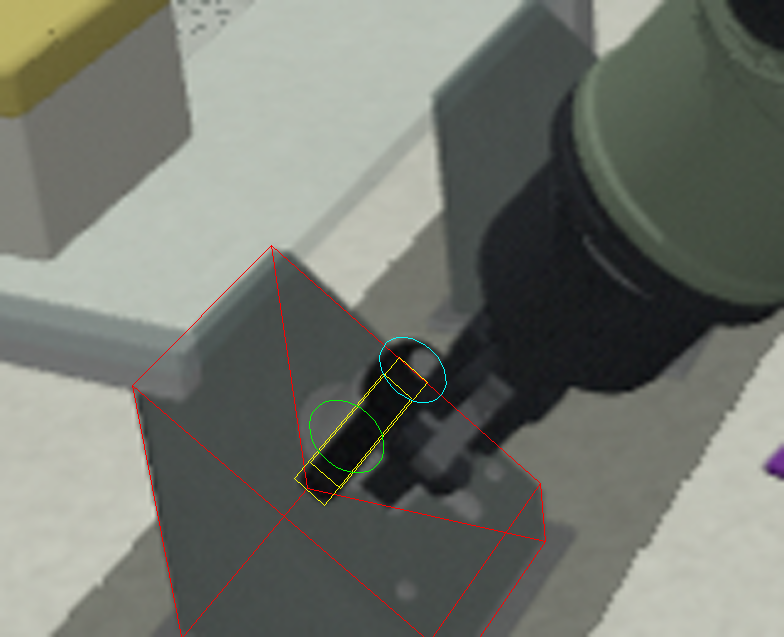

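Call:
servo_tool(
  rows=[
    [[-0.2, 0, 0, 0, 0, 0], [0, 0, 0, 0, 0, 0], [0.6, 0, 0, 0, 0, 0], [0.6, 0, 0, 0, 0, 0], [0, 0, 0, 0, 0, 0]],
  ],
)

```text
clock: 19.25
position: [0.5978, 0.2527, 0.0863]
tool_rot: [3.14, 0.698, 3.121]
force: [0.0, 0.1, 0.1]
grip_width: 0.0002
```

Call:
servo_tool(
  rows=[
    [[0.2, 0, -2, 0, 0, 0], [0, 0, -3, 0, 0, 0], [0, 0, -3, 0, 0, 0], [0, 0, -2, 0, 0, 0], [0, 0, 0, 0, 0, 0]],
  ],
)

```text
clock: 19.88
position: [0.5324, 0.2543, 0.1633]
tool_rot: [3.139, 0.7, 3.12]
force: [0.3, -0.4, -0.2]
grip_width: -0.0002
```

```bash
python3 - <<'E'
from lev import *
from ov import go
uvw()
f,s=wristcam();go(f,"e0",[],0,0,640,480,1)
go(f,"e1",[(.641,.2125,-.015,1.571)],220,120,440,340,2.6)
g=bot.grab_frame("side");go(g,"e2",[],150,60,450,320,2.6)
E
```

```text
uvw mm [28.  40.2 93. ] rot [ 0.1 -0.1  0.3] F uvw [-0.1 -0.4 -0.4] [-0.31  0.52 -0.65  2.23  1.69  0.8  -0.75] 19.875
```

View pics/e0.png

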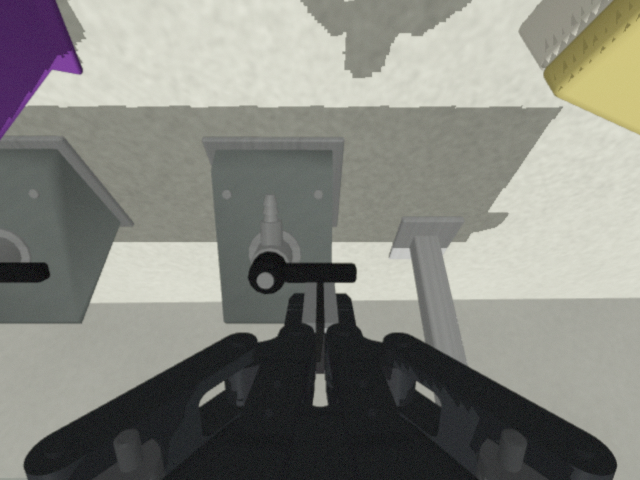

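View pics/e1.png

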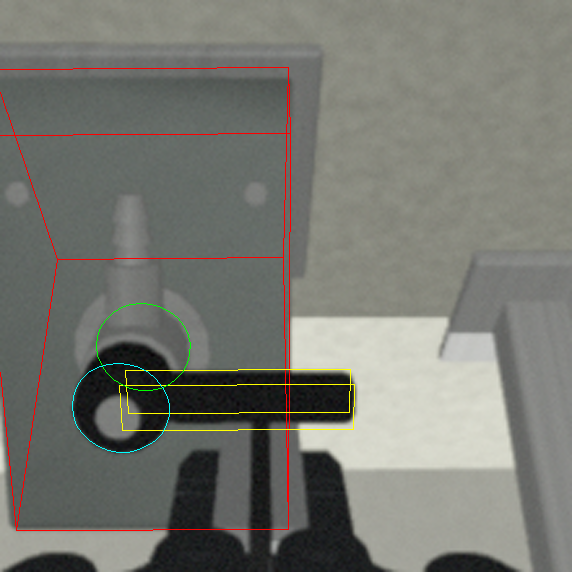

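View pics/e2.png

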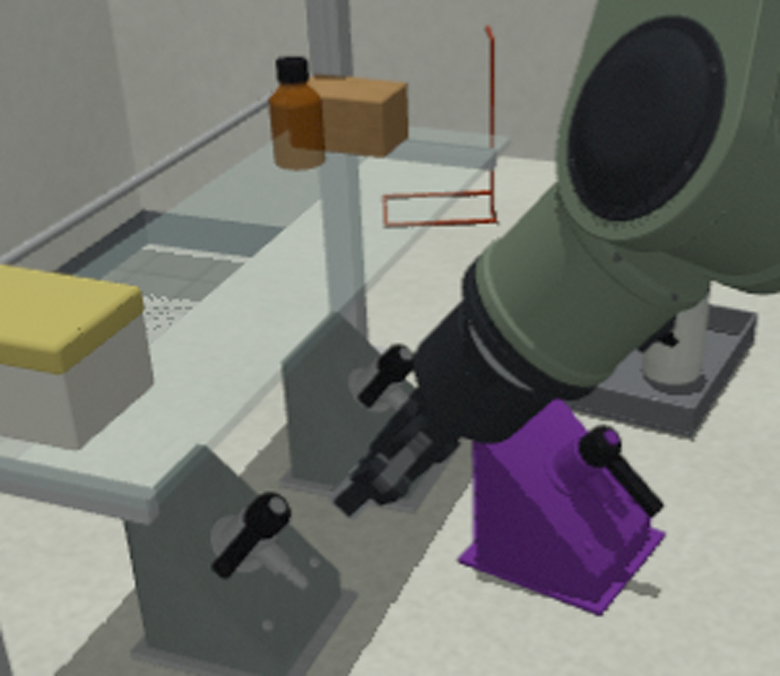

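```bash
python3 - <<'E'
from h import *
g=bot.grab_frame("scene");cv2.imwrite("pics/fin.png",g["image"][:,:,::-1])
print(bot.observe()["force"])
E
```

```text
[-0.34118229 -0.35033608 -0.17250015]
```

View pics/fin.png

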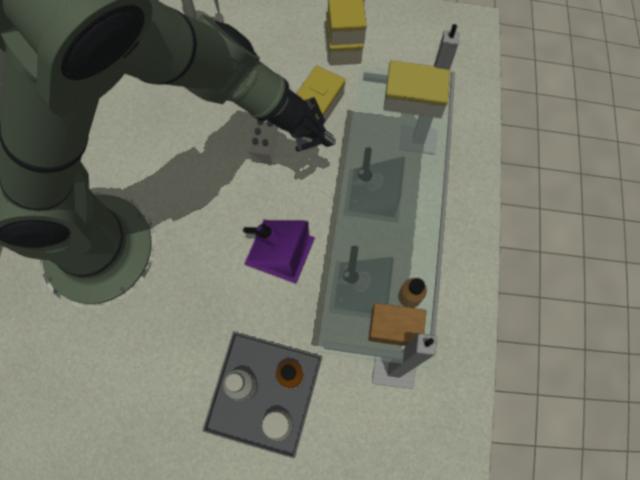

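The final picture shows the bottle upright in the tray's near half at (238,383). The left lever lies across its nozzle, parallel to the right one, and nothing else has moved.

```bash
python3 -c "
from workcell import bot
print(bot.job_done())"
```

```text
the job is handed in; nothing more can be done
None
```

The job is done and handed in at about 20 s of the 53 s. I lifted the stray bottle from in front of the left cock and lowered it upright onto the tray floor, touching down at about 17 N. Then I pushed the left lever with shut fingers, the tool tilted 40° square to the face, until it met its stop at about 11 N. I pressed 2 mm further to make sure it had clicked home.

**Last checks:**
- **Lever:** the wrist camera view with the shut-position model drawn over it shows the lever straight across the nozzle.
- **Bottle:** it stands upright in the tray's empty half with the amber bottle and the jar.
- **Rest of the bench:** the other cock, the purple look-alike, the tip box and the shelf look unmoved, though the arm partly hides the tube rack and tip box in the last picture.
- **Robot:** it stands clear of everything, with the wrist force near zero.

**One disagreement:** the scene and side cameras differed by up to about 12 mm in y on the same points. I placed the bottle between the two estimates, and the final picture shows it within the empty half.

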